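# Scan the control modules and load the tray

## Task

Three or four control modules lie on the bench: take the scanner from its dock and read the barcode label of each one in the order red, yellow, green, blue (skipping those that are missing), holding the window about 8 cm from the label, square to it, steady for two seconds. Finish with the scanner standing upright in its dock again and every module lying flat in the grey tray, label side up. The modules are fragile: grip them lightly, set them down rather than dropping them, do not bump them with the scanner, and leave the other things on the bench where they are.

Things in the scene. Friction and masses are not known exactly. Their poses are not given: they have to be found in the camera images.
- module_red: control module, red band and connector at its +y end; may be absent; loose, under 0.25 kg. Housing 50 (x) x 110 (y) x 26 (z) mm, connector 7 mm longer; on top, midway, an angled label bracket, 44 mm wide, top 54 mm. Origin: centre of underside, z up. Grip across x at mid-length, low on the housing; breaks above 60 N a finger (25 N lifts it).
- label_red (a point): centre of the barcode label (38 x 44 mm, white, black bars) on the red module, 42 mm above the middle of its underside. Its z axis points straight out of the label: 30 degrees from vertical, leaning toward the module's -x side.
- module_yellow: control module, yellow band and connector at its +y end; may be absent; loose, under 0.25 kg. Housing 50 (x) x 110 (y) x 26 (z) mm, connector 7 mm longer; on top, midway, an angled label bracket, 44 mm wide, top 54 mm. Origin: centre of underside, z up. Grip across x at mid-length, low on the housing; breaks above 60 N a finger (25 N lifts it).
- label_yellow (a point): centre of the barcode label (38 x 44 mm, white, black bars) on the yellow module, 42 mm above the middle of its underside. Its z axis points straight out of the label: 30 degrees from vertical, leaning toward the module's -x side.
- module_green: control module, green band and connector at its +y end; may be absent; loose, under 0.25 kg. Housing 50 (x) x 110 (y) x 26 (z) mm, connector 7 mm longer; on top, midway, an angled label bracket, 44 mm wide, top 54 mm. Origin: centre of underside, z up. Grip across x at mid-length, low on the housing; breaks above 60 N a finger (25 N lifts it).
- label_green (a point): centre of the barcode label (38 x 44 mm, white, black bars) on the green module, 42 mm above the middle of its underside. Its z axis points straight out of the label: 30 degrees from vertical, leaning toward the module's -x side.
- module_blue: control module, blue band and connector at its +y end; may be absent; loose, under 0.25 kg. Housing 50 (x) x 110 (y) x 26 (z) mm, connector 7 mm longer; on top, midway, an angled label bracket, 44 mm wide, top 54 mm. Origin: centre of underside, z up. Grip across x at mid-length, low on the housing; breaks above 60 N a finger (25 N lifts it).
- label_blue (a point): centre of the barcode label (38 x 44 mm, white, black bars) on the blue module, 42 mm above the middle of its underside. Its z axis points straight out of the label: 30 degrees from vertical, leaning toward the module's -x side.
- scanner: hand scanner, loose, 0.25 kg: black head 64 (x) x 50 (y) x 34 (z) mm, grey grip 36 (x) x 26 (y) mm from z = 34 to 118 mm; pinch the grip across y. Origin: centre of underside, z up the grip. Red window in the underside looks along -z: reads a label held 50 to 120 mm away, within 18 mm of the centre line, square within 0.3 rad, for 2 s; turn about z is free.
- dock: scanner dock, black, fixed, 100 (x) x 86 (y) mm; origin at the centre of its underside, z up. Floor 6 mm high, rim up to 13 mm; the well inside the rim is 80 (x) x 66 (y) mm. The scanner stands upright in it, its x along the dock's x (within 0.1 rad).
- tray: grey shallow tray with a dark mat, fixed, 262 (x) x 286 (y) x 26 (z) mm outside, walls 6 mm, floor 6 mm high; origin at the centre of its underside, z up. Four modules fit in two rows of two: centred 65 mm either side of the middle in x and 66 mm in y, module y along tray y.
- tape: black tape roll, 62 mm across, 19 mm high; bystander, leave it where it is. Origin under its centre.
- pliers: yellow-handled pliers lying down, 138 mm long, 15 mm high; bystander, leave it where it is. Origin under its centre.
- oil_bottle: white oil bottle with red cap, standing, 45 mm across, 128 mm tall; bystander, leave it where it is. Origin under its centre.

How it is judged:
On the way, in this order (a step that is already met when the one before it is completed fails the run):
1. the scanner is held aimed at the red module's label: window 50 to 120 mm away, label within 18 mm of the centre line, square within 0.3 rad, for 2 s (x of label_red in the frame of scanner between -0.018 and 0.018 m and y of label_red in the frame of scanner between -0.018 and 0.018 m and z of label_red in the frame of scanner between -0.12 and -0.05 m and angle between the z axis of scanner and the z axis of label_red, either way round below 0.3 rad), for 2 s.
2. the scanner is held aimed at the yellow module's label: window 50 to 120 mm away, label within 18 mm of the centre line, square within 0.3 rad, for 2 s (x of label_yellow in the frame of scanner between -0.018 and 0.018 m and y of label_yellow in the frame of scanner between -0.018 and 0.018 m and z of label_yellow in the frame of scanner between -0.12 and -0.05 m and angle between the z axis of scanner and the z axis of label_yellow, either way round below 0.3 rad), for 2 s.
3. the scanner is held aimed at the green module's label: window 50 to 120 mm away, label within 18 mm of the centre line, square within 0.3 rad, for 2 s (x of label_green in the frame of scanner between -0.018 and 0.018 m and y of label_green in the frame of scanner between -0.018 and 0.018 m and z of label_green in the frame of scanner between -0.12 and -0.05 m and angle between the z axis of scanner and the z axis of label_green, either way round below 0.3 rad), for 2 s.
4. the scanner is held aimed at the blue module's label: window 50 to 120 mm away, label within 18 mm of the centre line, square within 0.3 rad, for 2 s (x of label_blue in the frame of scanner between -0.018 and 0.018 m and y of label_blue in the frame of scanner between -0.018 and 0.018 m and z of label_blue in the frame of scanner between -0.12 and -0.05 m and angle between the z axis of scanner and the z axis of label_blue, either way round below 0.3 rad), for 2 s.
At the end, for the whole second after the job is handed in: Every module that is present lies flat (within 0.1 rad, label side up) on the floor of the tray, wholly between its walls; the scanner stands upright on the dock's floor inside the rim (within 12 mm of the middle); all at rest (x of module_red in the frame of tray between -0.106 and 0.106 m and y of module_red in the frame of tray between -0.087 and 0.087 m and z of each of module_red, module_yellow, module_green, module_blue in the frame of tray below 0.014 m and angle between each of module_red, module_yellow, module_green, module_blue's own z axis and vertical below 0.1 rad and linear speed of each of module_red, module_yellow, module_green, module_blue, scanner below 0.02 m/s and x of module_yellow in the frame of tray between -0.106 and 0.106 m and y of module_yellow in the frame of tray between -0.087 and 0.087 m and x of module_green in the frame of tray between -0.106 and 0.106 m and y of module_green in the frame of tray between -0.087 and 0.087 m and x of module_blue in the frame of tray between -0.106 and 0.106 m and y of module_blue in the frame of tray between -0.087 and 0.087 m and x of scanner in the frame of dock between -0.012 and 0.012 m and y of scanner in the frame of dock between -0.012 and 0.012 m and z of scanner in the frame of dock below 0.01 m and angle between scanner's own z axis and vertical below 0.06 rad); the robot touches nothing.
It fails at once if a module is squeezed harder than 60 N a finger (contact force between the fingers and module_red above 120 N or contact force between the fingers and module_yellow above 120 N or contact force between the fingers and module_green above 120 N or contact force between the fingers and module_blue above 120 N).
It fails at once if a module is let go in the air (its underside more than 5 cm up) instead of being set down ((height (world z) of module_red above 0.05 m and contact force between the fingers and module_red below 0.05 N) or (height (world z) of module_yellow above 0.05 m and contact force between the fingers and module_yellow below 0.05 N) or (height (world z) of module_green above 0.05 m and contact force between the fingers and module_green below 0.05 N) or (height (world z) of module_blue above 0.05 m and contact force between the fingers and module_blue below 0.05 N)).
It fails at once if the scanner strikes a module with more than 8 N (contact force between scanner and module_red above 8 N or contact force between scanner and module_yellow above 8 N or contact force between scanner and module_green above 8 N or contact force between scanner and module_blue above 8 N).
It fails at once if a bystander is moved by more than 3 cm (distance of any of tape, pliers, oil_bottle from where it was at the start of the episode above 0.03 m).
Of module_red, module_yellow, module_green, module_blue only 3 to 4 are there at a start; the rules pass over those that are not, and their reading is None.
At some moment in a run one of module_red, module_yellow, module_green, module_blue may be knocked a few centimetres aside while the robot is not near it.
It also fails if it takes over 210 s, if anything falls off the work surface, if the arm or the gripper's body presses on something with over 40 N, if the wrist force passes 120 N, or if a joint passes its speed limit or range.

## Robot

A 6-joint arm with a two-finger parallel gripper is mounted at the origin on a cart in front of the work surface, level with it; the furniture and walls round the work are solid. World frame = base frame: x ahead of the robot, y to its left, z up, the work surface at z = 0. Lengths are in m, angles in rad, forces in N, time in s.
With the tool pointing down it reaches from about 0.25 to 0.725 m from the base axis. Payload 4 kg.
Tool frame: the origin (TCP) lies on the centre line of the jaws, within the pads' length; the fingertips stand ahead of it and the grasp point (between the pads) lies 3 mm ahead of it (bot.tcp_to_tips is the z of the fingertips in the tool frame, in m); z points along the fingers, y is the line along which they close (so a half turn about z gives the same grasp; the last joint's range is limited). The gripper opens to 85 mm and grips with 20 to 120 N. Pads are 22 mm wide; open, the fingers measure 114 mm over their backs; the gripper's body (76 mm by 85 mm) begins 54 mm behind the grasp point. The pads swing forward as they close: fully open they stand 13 mm farther back than shut.
Start: joints at [1.279, 0.241, 0.005, 1.335, 0, 1.571], TCP at [0.144, 0.479, 0.233] pointing down, gripper open.
Joint ranges: [-2.72, 2.72], [-1.05, 1.87], [-1.09, 1.28], [-1.99, 2.15], [-1.42, 1.44], [-3.14, 3.14]. Speed limits (rad/s): [2.79, 2.79, 3.14, 3.14, 3.14, 3.14].

## Interface

Orientations are given as a unit quaternion [x, y, z, w].
In Python, from workcell import telemetry, camera, camera_params, ticket, boxes_of, cut_out, spot_point, bot gives the robot as it stands.
- The arm moves only by the shell command python3 -m creep 'ROWS'. ROWS is text: rows parted by semicolons, each of 5 numbers parted by spaces: the opening, from 0 (shut) to 1 (fully open), then the shift along the tool's x, y, z in units of 150 mm (1.0 is 150 mm), then the turn about the tool's z in units of 180 degrees (1.0 is 180 degrees). In form: claw x y z turn; .... A call has 1 to 12 rows; each row is the pose to reach, as a shift and turn from the pose commanded when the call began, along the tool's axes at that moment, turning the shorter way round; what a row does not reach only later rows make up. A row lasts 1/8 s, in which the tool goes at most 62.5 mm and 10.7 degrees, less where a joint would pass 70% of its speed; a pose out of reach is approached as far as the arm can. A call with a number of a shift or a turn outside -1 to 1 is refused whole. A call with a gripper value outside its range is refused whole. The fingers move at their own pace and stop on an object; the grip force is fixed at half the most. Time passes only in rows, so rows that repeat a pose let the fingers close. It gives the time, the measured TCP pose, the force, the opening and the grip force at its end, in the units of the state.
- telemetry.get_obs(): the state, without advancing time (a new reading comes with each control period).
- camera(name): name is "scene" or "top" or "wrist"; returns the picture (420x560x3 uint8, red, green, blue); there is no depth.
- camera_params(name): a dict with "camera_matrix" (3x3 intrinsics, pixels), "k1" (the pictures are not rectified: a ray, as slopes to the right and down, at radius r is drawn at 1 + k1 r^2 times it, then the intrinsics apply), "eye" and "attitude" of the camera in the world. Camera axes: x right, y down, z forward; pixel columns grow to the right and rows downward; lengths in m; the calibration is good to about 2 mm. A picture is of the moment at which its call begins: read the wrist's pose just before it. camera_params takes no time and is no camera call; for the wrist camera it gives the pose at the moment of the call.
- ticket.job_done(): hands the job in; it is judged then, once.
Trained networks look in the newest picture that a camera, given by its name, has taken for a name from the list of things; names that differ only in an ending like _2 or _b are one class to them, and where a whole thing is asked for, a point or a joint stands for the part that bears it (a point fixed in the world has none). Each returns a list of dicts, best first, with "conf" (0 to 1); they miss things now and then, are a little off and sometimes report something else, mostly with a low value. They report only what shows in the picture. A call takes as long as a camera call.
- boxes_of(thing, camera): "at" ([x, y, z] in m, in world coordinates, good to about 4 mm: the middle of the surface that is visible of it).
- cut_out(thing, camera): "pixels" (420x560 bool, what is visible of it).
- spot_point(thing, camera): "at" ([x, y, z] in m, in world coordinates, good to about 4 mm: a listed point, or the origin of a listed thing).
The state is a dict: "clock": time; "joint_pos": joint angles; "joint_vel": joint speeds; "tau": joint torques, N m; "eef_pos": TCP position; "tool_rot": TCP orientation; "ft_force": force on the tool from outside, world axes, zero at the start; "ft_torque": the same for the moment, N m; "grip_width": finger opening in m; "grasp_force": force on a finger pad.
Only numpy, scipy, OpenCV 4.12 (cv2) and the standard library are available. Lean on these libraries where they do the work, as an engineer would, in place of code of your own. Each camera call takes 0.05 s, during which the arm holds its last target. There are 200 camera calls.

## Working session

There is one attempt and no reset: what is moved stays moved. The work goes in short steps, Python scripts to look and compute and a shell command to move; the robot and the scene stay as the last step left them, time stands still between calls to the robot, and variables do not carry over. Pictures are saved under pics/ and viewed, at most 14 in all, crops included, and the job is handed in when it is done.

```bash
ls -la; mkdir -p pics
cat > h.py <<'E'
from workcell import telemetry, camera, camera_params, ticket, boxes_of, cut_out, spot_point, bot
import numpy as np, cv2
from scipy.spatial.transform import Rotation as R
np.set_printoptions(precision=4,suppress=True)
def save(name,fn):
    im=camera(name); cv2.imwrite('pics/'+fn,im[:,:,::-1]); return im
def st():
    o=telemetry.get_obs(); return o
def proj(name,P):
    c=camera_params(name); A=np.array(c['attitude']); A=R.from_quat(A).as_matrix() if A.size==4 else A
    p=(np.atleast_2d(P)-c['eye'])@A; s=p[:,:2]/p[:,2:]; s=s*(1+c['k1']*(s**2).sum(1,keepdims=True))
    K=np.array(c['camera_matrix']); return s*[K[0,0],K[1,1]]+K[:2,2]
E
python3 - <<'E'
from h import *
o=st(); print(o); print([a for a in dir(bot) if a[0]!='_']); print(bot.tcp_to_tips)
for n in('scene','top'): print(n,camera_params(n)); 
a=save('scene','s0.png');b=save('top','t0.png')
for t in ['dock','tray','scanner','tape','pliers','oil_bottle','module_red','module_yellow','module_green','module_blue','label_red','label_yellow','label_green','label_blue']:
    print(t,[(np.array(d['at']),round(d['conf'],2)) for d in spot_point(t,'top')[:2]])
E
```

```text
total 12
drwxr-xr-x  3 agent agent 4096 Nov 29 19:31 .
drwxr-xr-x 23 root  root  4096 Nov 29 19:31 ..
drwxr-xr-x  2 agent agent 4096 Nov 29 19:31 pics
{'clock': 0.0, 'joint_pos': array([1.279 , 0.2414, 0.0037, 1.3352, 0.    , 1.5708]), 'joint_vel': array([-0.0002, -0.0022, -0.0011, -0.001 ,  0.0012, -0.0009]), 'tau': array([  0.0001, -37.2321,  25.2407,   0.0169,   0.    ,   0.    ]), 'eef_pos': array([0.1436, 0.4782, 0.2324]), 'tool_rot': array([ 0.1454,  0.9894, -0.0011, -0.0002]), 'ft_force': array([ 0.9925, -0.172 , -0.6103]), 'ft_torque': array([0.0528, 0.0631, 0.0344]), 'grasp_force': 0.0, 'grip_width': 0.08522320657005211}
['Unreachable', 'tcp_to_tips']
0.022
scene {'camera_matrix': array([[520.9245,   0.    , 275.2757],
       [  0.    , 520.9245, 213.648 ],
       [  0.    ,   0.    ,   1.    ]]), 'k1': 0.01500134711775612, 'eye': array([-0.1156, -0.8832,  0.8334]), 'attitude': array([ 0.839 , -0.2793,  0.1567, -0.4399])}
top {'camera_matrix': array([[476.0298,   0.    , 278.7415],
       [  0.    , 476.0298, 209.0999],
       [  0.    ,   0.    ,   1.    ]]), 'k1': -0.10934
[... 428 characters left out ...]
0.0026]), 0.75)]
oil_bottle [(array([0.7872, 0.128 , 0.0014]), 0.72)]
module_red [(array([ 0.6315, -0.1274, -0.0001]), 0.56), (array([ 0.438 , -0.1197, -0.0039]), 0.48)]
module_yellow [(array([ 0.4389, -0.1196, -0.0048]), 0.76), (array([ 0.6068, -0.297 ,  0.0391]), 0.69)]
module_green [(array([ 0.4428, -0.3035,  0.001 ]), 0.57)]
module_blue [(array([ 0.6084, -0.2982,  0.0035]), 0.85), (array([ 0.5022,  0.2782, -0.0006]), 0.35)]
label_red [(array([ 0.6345, -0.125 ,  0.0413]), 0.83)]
label_yellow [(array([ 0.4371, -0.1182,  0.0436]), 0.66)]
label_green [(array([ 0.7559, -0.284 , -0.003 ]), 0.22)]
label_blue [(array([ 0.6085, -0.2976,  0.0398]), 0.66), (array([ 0.4443, -0.3048,  0.0442]), 0.6)]
```

View pics/t0.png

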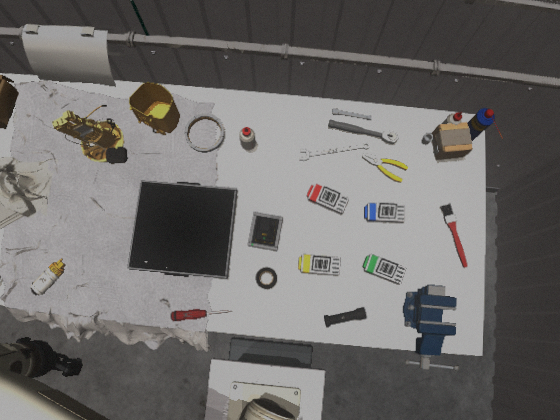

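View pics/s0.png

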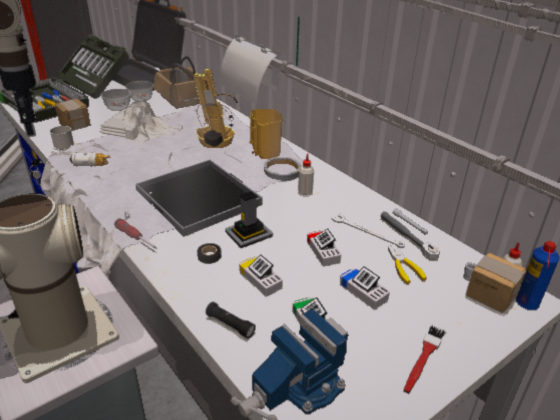

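```bash
cat >> h.py <<'E'
from scipy.optimize import minimize
def box(x,y,z0,z1): return np.array([[i*x/2,j*y/2,k] for i in(-1,1) for j in(-1,1) for k in(z0,z1)])
SH={'module':[box(.05,.110,0,.026),np.r_[box(.02,.0,0,.02)+[0,.062,0]],np.array([[s*.022 if 0 else xx,s*.022,.054 if xx>0 else .03] for s in(-1,1) for xx in(-.012,.015)])],
 'dock':[box(.1,.086,0,.013)],'tray':[box(.262,.286,0,.026)],
 'scanner':[box(.064,.05,.006,.04),box(.036,.026,.04,.124)]}
def render(cam,shape,p):
    m=np.zeros((420*2,560*2),np.uint8); c,s=np.cos(p[2]),np.sin(p[2]); M=np.array([[c,-s,0],[s,c,0],[0,0,1]])
    for b in shape:
        q=proj(cam,b@M.T+[p[0],p[1],p[3] if len(p)>3 else 0])*2
        cv2.fillConvexPoly(m,cv2.convexHull((q*16).astype(np.int32)),1,shift=4)
    return m>0
def fit(cam,shape,mask,p0):
    mk=cv2.resize(mask.astype(np.uint8),(1120,840),interpolation=cv2.INTER_NEAREST)>0
    f=lambda p:-(render(cam,shape,p)&mk).sum()/(render(cam,shape,p)|mk).sum()
    best=None
    for dy in(-.25,0,.25):
        s=np.array([[0,0,dy],[.008,0,dy],[0,.008,dy],[0,0,dy+.2]])+np.array(p0[:3])
        r=minimize(f,p0[:3],method='Nelder-Mead',options=dict(initial_simplex=s,xatol=3e-4,fatol=1e-4,maxiter=150))
        if best is None or r.fun<best.fun: best=r
    return best.x,-best.fun
def modules(cols='red yellow green blue'.split(),cam='top'):
    im=camera(cam).astype(int); hsv=cv2.cvtColor(im.astype(np.uint8),cv2.COLOR_RGB2HSV)
    H={'red':0,'yellow':30,'green':70,'blue':112}; out={}
    cand=[]
    for c in cols:
        for d in cut_out('module_'+c,cam):
            m=np.array(d['pixels']); 
            if 100<m.sum()<20000: cand.append((m,d['conf']))
    for c in cols:
        best=None
        for m,cf in cand:
            k=(np.abs((hsv[:,:,0].astype(int)-H[c]+90)%180-90)<10)&(hsv[:,:,1]>120)&(hsv[:,:,2]>60)&m
            if best is None or k.sum()/m.sum()>best[0]: best=(k.sum()/m.sum(),m,k,cf)
        out[c]=best
    return out
def unproj(cam,px,z):
    from scipy.optimize import fsolve
    return fsolve(lambda q:(proj(cam,[q[0],q[1],z])[0]-px),[.45,0])
def modfit(cols='red yellow green blue'.split(),cam='top'):
    for c,b in modules(cols,cam).items():
        if b is None or b[0]<.03: print(c,'none',b and b[0]); continue
        w=[unproj(cam,[np.nonzero(m)[1].mean(),np.nonzero(m)[0].mean()],.02) for m in(b[1],b[2])]
        d=w[1]-w[0]; yaw=np.arctan2(d[1],d[0])-np.pi/2
        p,iou=fit(cam,SH['module'],b[1],[*w[0],yaw]); 
        L=np.array([p[0],p[1],.042]); n=np.array([-.5*np.cos(p[2]),-.5*np.sin(p[2]),.866])
        print(c,'frac %.2f conf %.2f n %d yaw0 %.2f'%(b[0],b[3],b[1].sum(),yaw),'fit',p,'iou %.2f'%iou)
E
python3 - <<'E'
from h import *
modfit()
for t,p0 in(('dock',[.523,.047,0]),('tray',[.503,.278,0])):
    m=np.array(cut_out(t,'top')[0]['pixels'])
    if t=='dock': m=m|np.array(cut_out('scanner','top')[0]['pixels']); sh=SH['dock']+SH['scanner']
    else: sh=SH[t]
    print(t,m.sum(),fit('top',sh,m,p0))
print(st()['clock'])
E
```

```text
red frac 0.14 conf 0.78 n 788 yaw0 -0.36 fit [ 0.6333 -0.1274 -0.3166] iou 0.91
yellow none 0.0
green frac 0.13 conf 0.55 n 777 yaw0 -0.27 fit [ 0.4453 -0.3041 -0.2911] iou 0.92Traceback (most recent call last):
  File "<stdin>", line 2, in <module>
  File "h.py", line 56, in modfit
    p,iou=fit(cam,SH['module'],b[1],[*w[0],yaw]);
          ~~~^^^^^^^^^^^^^^^^^^^^^^^^^^^^^^^^^^^
  File "h.py", line 30, in fit
    r=minimize(f,p0[:3],method='Nelder-Mead',options=dict(initial_simplex=s,xatol=3e-4,fatol=1e-4,maxiter=150))
    res = _minimize_neldermead(fun, x0, args, callback, bounds=bounds,
                               **options)
    fxr = func(xr)
    fx = function(np.copy(x), *(wrapper_args + args))
  File "h.py", line 26, in <lambda>
    f=lambda p:-(render(cam,shape,p)&mk).sum()/(render(cam,shape,p)|mk).sum()
                                                ~~~~~~^^^^^^^^^^^^^
  File "h.py", line 21, in render
    q=proj(cam,b@M.T+[p[0],p[1],p[3] if len(p)>3 else 0])*2
      ~~~~^^^^^^^^^^^^^^^^^^^^^^^^^^^^^^^^^^^^^^^^^^^^^^^
  File "h.py", line 10, in proj
    c=camera_params(name); A=np.array(c['attitude']); A=R.from_quat(A).as_matrix() if A.size==4 else A
ValueError: time passes only in moves, steps and waits
```

```bash
python3 - <<'E'
s=open('h.py').read()
s=s.replace("    c=camera_params(name); A=","    c=CP.get(name) or CP.setdefault(name,camera_params(name)); A=",1).replace("def proj(","CP={}\ndef proj(",1)
open('h.py','w').write(s)
E
python3 - <<'E'
from h import *
print(st()['clock'])
modfit()
for t,p0 in(('dock',[.523,.047,0]),('tray',[.503,.278,0])):
    ds=cut_out(t,'top'); print(t,[(round(d['conf'],2),np.array(d['pixels']).sum()) for d in ds])
    m=np.array(ds[0]['pixels'])
    if t=='dock': m=m|np.array(cut_out('scanner','top')[0]['pixels']); sh=SH['dock']+SH['scanner']
    else: sh=SH[t]
    print(t,m.sum(),fit('top',sh,m,p0))
im=camera('top'); print(im[262:265,303:308].tolist())
print(st()['clock'])
E
```

```text
1.05
red frac 0.16 conf 0.55 n 723 yaw0 -0.37 fit [ 0.6336 -0.1276 -0.3307] iou 0.92
yellow frac 0.17 conf 0.82 n 747 yaw0 0.02 fit [ 0.441  -0.1193  0.0196] iou 0.91
green frac 0.14 conf 0.74 n 742 yaw0 -0.27 fit [ 0.4456 -0.3048 -0.2725] iou 0.91
blue frac 0.15 conf 0.76 n 761 yaw0 -0.02 fit [ 0.6081 -0.2969  0.0522] iou 0.93
dock [(0.92, np.int64(595))]
dock 1022 (array([ 0.521 ,  0.0444, -0.0859]), np.float64(0.9460023174971032))
tray [(0.9, np.int64(9030))]
tray 9030 (array([0.5052, 0.2817, 0.0068]), np.float64(0.9713310210275309))
[[[172, 173, 108], [175, 176, 73], [175, 174, 65], [174, 170, 66], [175, 175, 65]], [[176, 175, 112], [177, 176, 72], [172, 173, 66], [176, 175, 67], [175, 175, 67]], [[173, 174, 105], [172, 172, 67], [173, 174, 66], [175, 174, 65], [171, 170, 62]]]
1.5
```

```bash
cat >> h.py <<'E'
def plan(x,y,z,head=None,mod=True):
    "head: heading (deg) wanted of tool y"
    o=st(); M=R.from_quat(o['tool_rot']).as_matrix(); d=M.T@(np.array([x,y,z])-o['eef_pos'])/.15
    h=np.degrees(np.arctan2(M[1,1],M[0,1])); t=0
    if head is not None: t=-((head-h+(90 if mod else 180))%(180 if mod else 360)-(90 if mod else 180))/180
    n=max(1,int(np.ceil(np.abs(d).max())))
    print('t=%.2f head %.1f tilt %.1f q6 %.2f'%(o['clock'],h,np.degrees(np.arccos(-M[2,2])),o['joint_pos'][5]),'units',d,'x%d each'%n,d/n,'turn %.3f'%t)
E
python3 -c "
from h import *
plan(.521,.0444,.232,85.1)"; python3 -m creep --help | head -20
```

```text
t=1.50 head 73.3 tilt 0.0 q6 1.57 units [-3.2412 -2.0507  0.0088] x4 each [-0.8103 -0.5127  0.0022] turn -0.066invalid input at $: expected rows of numbers
```

```bash
python3 -m creep '1 -0.81 -0.51 0 0;1 -0.81 -0.51 0 0;1 -0.81 -0.51 0 0'; python3 -m creep '1 -0.81 -0.51 0 0;1 -0.81 -0.51 0 0;1 -0.81 -0.51 0 0';python3 -m creep '1 -0.81 -0.51 0 0;1 -0.81 -0.51 0 0;1 -0.81 -0.51 0 0';python3 -m creep '1 -0.81 -0.51 0 -0.066;1 -0.81 -0.51 0 -0.066;1 -0.81 -0.51 0 -0.066;1 -0.81 -0.51 0 -0.066'
python3 -c "
from h import *
plan(.521,.0444,.109,85.1); save('wrist','w0.png')
print([(d['at'],d['conf']) for d in spot_point('dock','wrist')],[(d['at'],d['conf']) for d in spot_point('scanner','wrist')])"
```

```text
clock: 1.88
eef_pos: [0.2396, 0.3683, 0.2334]
tool_rot: [0.147, 0.989, -0.0, 0.0]
ft_force: [0.1, 0.5, -0.0]
grip_width: 0.0853
grasp_force: 0.0
clock: 2.25
eef_pos: [0.3342, 0.26, 0.2335]
tool_rot: [0.148, 0.989, -0.0, 0.0]
ft_force: [-0.9, 0.6, -0.4]
grip_width: 0.0855
grasp_force: 0.0
clock: 2.62
eef_pos: [0.4288, 0.1516, 0.2333]
tool_rot: [0.148, 0.989, -0.0, 0.0]
ft_force: [0.1, 0.6, -0.7]
grip_width: 0.0854
grasp_force: 0.0
clock: 3.12
eef_pos: [0.5222, 0.0444, 0.2328]
tool_rot: [0.044, 0.999, -0.0, -0.0]
ft_force: [0.0, 0.4, -0.1]
grip_width: 0.0855
grasp_force: 0.0
t=3.12 head 85.0 tilt 0.0 q6 0.17 units [ 0.0075 -0.0007  0.8254] x1 each [ 0.0075 -0.0007  0.8254] turn -0.001
[] [([0.5178, 0.0491, 0.006], 0.66), ([0.7861, 0.1241, 0.0019], 0.22)]
```

View pics/w0.png

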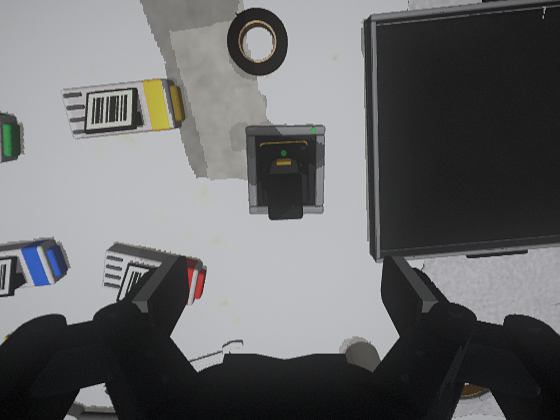

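```bash
python3 -m creep '1 0.007 0 0.4 0;1 0.007 0 0.7 0;1 0.007 0 0.82 0;1 0.007 0 0.82 0'; python3 -m creep '0.25 0 0 0 0;0.25 0 0 0 0;0.25 0 0 0 0;0.25 0 0 0 0;0.25 0 0 0 0;0.25 0 0 0 0'; python3 -m creep '0.25 0 0 0 0;0.25 0 0 0 0;0.25 0 0 0 0;0.25 0 0 0 0'; python3 -m creep '0 0 0 0 0;0 0 0 0 0;0 0 0 0 0'
```

```text
clock: 3.78
eef_pos: [0.5181, 0.0471, 0.1091]
tool_rot: [0.041, 0.999, -0.0, -0.002]
ft_force: [1.0, 0.2, 0.6]
grip_width: 0.0854
grasp_force: 0.0
clock: 4.53
eef_pos: [0.5208, 0.0459, 0.1115]
tool_rot: [0.042, 0.999, -0.0, 0.001]
ft_force: [-1.8, -0.6, 4.9]
grip_width: 0.0246
grasp_force: 58.4
clock: 5.03
eef_pos: [0.5208, 0.0459, 0.1115]
tool_rot: [0.042, 0.999, -0.0, 0.001]
ft_force: [-1.6, -1.3, 6.5]
grip_width: 0.0246
grasp_force: 58.4
clock: 5.4
eef_pos: [0.5208, 0.0459, 0.1115]
tool_rot: [0.042, 0.999, 0.0, 0.001]
ft_force: [-2.1, -1.3, 5.1]
grip_width: 0.0245
grasp_force: 58.4
```

```bash
python3 -m creep '0.28 0 0 0 0;0.28 0 0 0 0' | tail -2; python3 -m creep '0.29 0 0 0 0;0.29 0 0 0 0'| tail -2; python3 -m creep '0.3 0 0 0 0;0.3 0 0 0 0'| tail -2;  python3 -m creep '0.31 0 0 0 0;0.31 0 0 0 0'| tail -2
```

```text
grip_width: 0.0245
grasp_force: 58.4
grip_width: 0.025
grasp_force: 46.2
grip_width: 0.0256
grasp_force: 23.0
grip_width: 0.0266
grasp_force: 4.6
```

```bash
python3 -m creep '0.3 0.03 0 0 0;0.3 0.05 0 -0.003 0;0.3 0.08 0 -0.015 0;0.3 0.12 0 -0.025 0;0.3 0.16 0 -0.029 0;0.3 0.20 0 -0.03 0;0.3 0.20 0 -0.03 0'
python3 -c "
from h import *
save('wrist','w1.png');print(st()['ft_force'],st()['ft_torque'])
im=camera('scene');c=proj('scene',[.52,.045,.06])[0].astype(int);cv2.imwrite('pics/s1.png',cv2.resize(im[c[1]-70:c[1]+50,c[0]-80:c[0]+80,::-1],None,fx=4,fy=4))"
```

```text
clock: 7.28
eef_pos: [0.4894, 0.0487, 0.1147]
tool_rot: [0.042, 0.999, -0.0, -0.0]
ft_force: [0.1, -1.7, 2.2]
grip_width: 0.0258
grasp_force: 9.7
[ 0.4693 -2.1416  2.2281] [-0.4202 -0.0288 -0.0201]
```

View pics/s1.png

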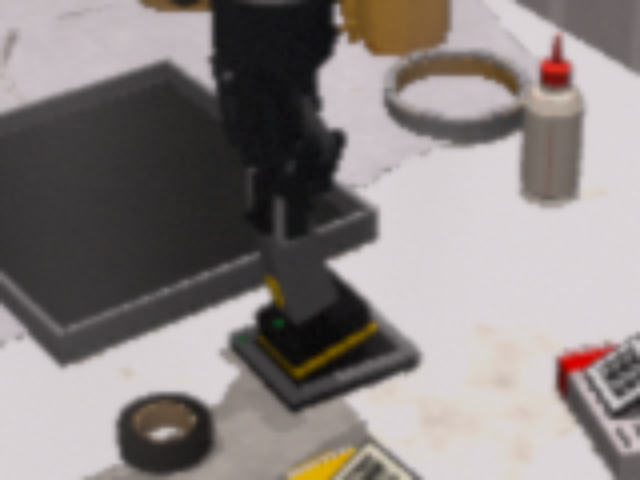

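```bash
python3 -m creep '0.3 0.04 0 0 0;0.3 0.08 0 0 0;0.3 0.12 0 0.001 0;0.3 0.145 0 0.002 0;0.3 0.145 0 0.002 0;0 0.145 0 0.002 0;0 0.145 0 0.002 0;0 0.145 0 0.002 0;0 0.145 0 -0.2 0;0 0.145 0 -0.5 0;0 0.145 0 -0.5 0;0 0.145 0 -0.5 0'
python3 -c "
from h import *
print(st()['ft_force'],st()['ft_torque'])
p=st()['eef_pos'];im=camera('scene');c=proj('scene',p)[0].astype(int);cv2.imwrite('pics/s2.png',cv2.resize(im[c[1]-40:c[1]+80,c[0]-80:c[0]+80,::-1],None,fx=4,fy=4))"
```

```text
clock: 8.88
eef_pos: [0.4682, 0.0504, 0.1892]
tool_rot: [0.042, 0.999, -0.0, -0.0]
ft_force: [-0.4, -1.0, -2.7]
grip_width: 0.0246
grasp_force: 62.8
[-0.3506 -0.9536 -2.7024] [0.0364 0.1061 0.0263]
```

View pics/s2.png

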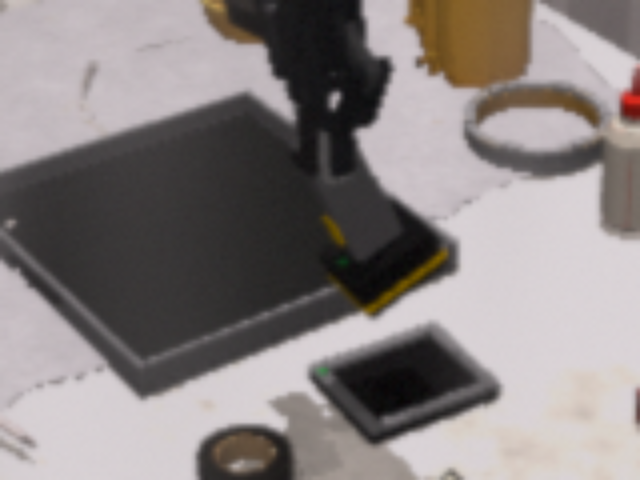

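```bash
cat >> h.py <<'E'
def scanpose(ang,ox,gz):
    "scanner origin and z axis world; ang = tilt of scanner z toward tool +x; grasp point at scanner (ox,0,gz)"
    o=st(); M=R.from_quat(o['tool_rot']).as_matrix(); g=o['eef_pos']+.003*M[:,2]
    z=np.cos(ang)*(-M[:,2])+np.sin(ang)*M[:,0]; y=M[:,1]; x=np.cross(y,z)
    S=np.c_[x,y,z]; return g-S@[ox,0,gz],S
def fitscan(cams=('scene',)):
    mk={}
    for c in cams:
        camera(c); d=cut_out('scanner',c); CP.pop(c,None); m=np.array(d[0]['pixels']).astype(np.uint8); print(c,d[0]['conf'],m.sum(),len(d)); mk[c]=m>0
    def cost(q):
        p,S=POSE(q[0],q[1],q[2]); f=0
        for c,m in mk.items():
            r=np.zeros((420,560),np.uint8)
            for b in(box(.064,.05,0,.034),box(.036,.026,.034,q[2]-.015)):
                cv2.fillConvexPoly(r,cv2.convexHull((proj(c,b@S.T+p)*16).astype(np.int32)),1,shift=4)
            r=r>0; f-=(r&m).sum()/(r|m).sum()
        return f/len(mk)
    o=st(); M=R.from_quat(o['tool_rot']).as_matrix(); g=o['eef_pos']+.003*M[:,2]
    def POSE(ang,ox,gz):
        z=np.cos(ang)*(-M[:,2])+np.sin(ang)*M[:,0]; y=M[:,1]; S=np.c_[np.cross(y,z),y,z]; return g-S@[ox,0,gz],S
    best=min((minimize(cost,[a,0,.1],method='Nelder-Mead',options=dict(initial_simplex=[[a,0,.1],[a+.15,0,.1],[a,.006,.1],[a,0,.108]])) for a in(.3,.45)),key=lambda r:r.fun)
    print('tilt deg %.1f ox %.4f gz %.4f iou %.3f'%(np.degrees(best.x[0]),best.x[1],best.x[2],-best.fun)); return best.x
E
python3 -c "
from h import *
fitscan(('scene',)); fitscan(('wrist',)); fitscan(('scene','wrist'))"
```

```text
scene 0.73 853 1
tilt deg 23.7 ox -0.0047 gz 0.1019 iou 0.854
wrist 0.58 6198 1
tilt deg 29.0 ox -0.0007 gz 0.1046 iou 0.786
scene 0.89 926 1
wrist 0.9 5977 1
tilt deg 23.6 ox -0.0064 gz 0.1055 iou 0.793
```

```bash
cat >> h.py <<'E'
TILT,OX,GZ=np.radians(24.5),-.003,.1025
def aim(x,y,yaw,d=.078):
    c,s=np.cos(yaw),np.sin(yaw); Z=np.array([-np.sin(TILT)*c,-np.sin(TILT)*s,np.cos(TILT)]); Y=np.array([-s,c,0]); X=np.cross(Y,Z)
    # label centre 42 mm above origin
    t=np.array([x,y,.042])+(d+GZ)*Z+OX*X+[0,0,.003]
    plan(*t,np.degrees(yaw)+90,False); print('tcp goal',t)
E
python3 -c "
from h import *
modfit(['red','yellow','blue','green'])
aim(.6335,-.1275,-.325)"
```

```text
red frac 0.16 conf 0.71 n 723 yaw0 -0.37 fit [ 0.6347 -0.1264 -0.3085] iou 0.92
yellow frac 0.46 conf 0.49 n 378 yaw0 -3.47 fit [ 0.7607 -0.2905 -3.6731] iou 0.44
blue frac 0.15 conf 0.56 n 763 yaw0 -0.02 fit [ 0.6078 -0.2969  0.0553] iou 0.94
green none 0.0
t=9.57 head 85.2 tilt 0.0 q6 0.19 units [-0.6926 -0.9663 -0.1212] x1 each [-0.6926 -0.9663 -0.1212] turn 0.077
tcp goal [ 0.56   -0.1027  0.208 ]
```

```bash
python3 -m creep '0 -0.3 -0.3 -0.121 0.03;0 -0.693 -0.966 -0.121 0.077;0 -0.693 -0.966 -0.121 0.077;0 -0.693 -0.966 -0.121 0.077;0 -0.693 -0.966 -0.121 0.077;0 -0.693 -0.966 -0.121 0.077;0 -0.693 -0.966 -0.121 0.077'
python3 -c "
from h import *
aim(.6335,-.1275,-.325); fitscan(('scene',))
print([(d['at'],d['conf']) for d in spot_point('label_red','wrist')],[(d['at'],d['conf']) for d in spot_point('scanner','scene')]); save('scene','s3.png')"
```

```text
clock: 10.45
eef_pos: [0.5597, -0.1015, 0.2082]
tool_rot: [0.162, 0.987, 0.0, 0.0]
ft_force: [-0.6, 0.8, -2.6]
grip_width: 0.0244
grasp_force: 62.8
t=10.45 head 71.4 tilt 0.0 q6 0.15 units [-0.0043 -0.0072  0.0015] x1 each [-0.0043 -0.0072  0.0015] turn 0.000
tcp goal [ 0.56   -0.1027  0.208 ]
scene 0.67 929 1
tilt deg 23.0 ox -0.0057 gz 0.1022 iou 0.850
[([0.6318, -0.127, 0.0421], 0.66)] [([0.5982, -0.1176, 0.1107], 0.91)]
```

View pics/s3.png

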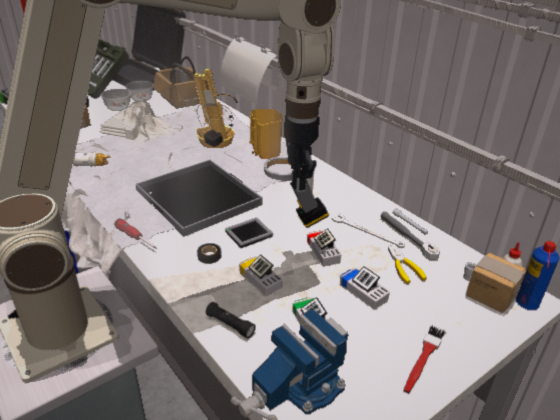

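```bash
python3 -m creep '0 0 0 0 0;0 0 0 0 0;0 0 0 0 0;0 0 0 0 0;0 0 0 0 0;0 0 0 0 0;0 0 0 0 0;0 0 0 0 0;0 0 0 0 0;0 0 0 0 0;0 0 0 0 0;0 0 0 0 0' >/dev/null; python3 -m creep '0 0 0 0 0;0 0 0 0 0;0 0 0 0 0;0 0 0 0 0;0 0 0 0 0;0 0 0 0 0;0 0 0 0 0;0 0 0 0 0'
python3 -c "
from h import *
modfit(['yellow','green','blue','red'])
modfit(['yellow','green','blue','red'],'scene')
aim(.441,-.1193,.02)"
```

```text
clock: 13.2
eef_pos: [0.56, -0.1027, 0.208]
tool_rot: [0.162, 0.987, -0.0, 0.0]
ft_force: [0.0, -0.6, -1.7]
grip_width: 0.0242
grasp_force: 62.8
yellow none 0.0
green frac 0.13 conf 0.66 n 797 yaw0 -0.28 fit [ 0.4455 -0.3058 -0.2887] iou 0.94
blue none 0.0
red none 0.0
yellow frac 0.09 conf 0.73 n 1041 yaw0 0.15 fit [ 0.4389 -0.1206 -0.0326] iou 0.93
green frac 0.19 conf 0.74 n 447 yaw0 0.64 fit [ 0.4611 -0.2528 -0.1432] iou 0.33
blue frac 0.11 conf 0.59 n 1147 yaw0 0.20 fit [ 0.6106 -0.2977  0.0321] iou 0.90
red frac 0.07 conf 0.76 n 826 yaw0 -0.12 fit [ 0.6338 -0.1286 -0.3901] iou 0.93
t=13.70 head 71.3 tilt 0.0 q6 0.14 units [ 1.2024 -0.5347 -0.0003] x2 each [ 0.6012 -0.2673 -0.0002] turn -0.110
tcp goal [ 0.3634 -0.1209  0.208 ]
```

```bash
python3 -m creep '0 0.601 -0.267 0 0;0 0.601 -0.267 0 0;0 0.601 -0.267 0 0'>/dev/null; python3 -m creep '0 0.601 -0.267 0 -0.11;0 0.601 -0.267 0 -0.11;0 0.601 -0.267 0 -0.11;0 0.601 -0.267 0 -0.11;0 0.601 -0.267 0 -0.11;0 0.601 -0.267 0 -0.11'
python3 -c "
from h import *
aim(.440,-.120,.01); camera('scene'); fitscan(('scene',))
for c in('wrist','scene'):
  camera(c)
  for t in('label_yellow','scanner'): print(c,t,[(d['at'],d['conf']) for d in spot_point(t,c)])"
```

```text
clock: 14.82
eef_pos: [0.3644, -0.1208, 0.2079]
tool_rot: [-0.01, 1.0, -0.0, 0.0]
ft_force: [0.2, -0.2, -2.9]
grip_width: 0.0244
grasp_force: 62.7
t=14.82 head 91.1 tilt 0.0 q6 -0.34 units [ 0.0134  0.0002 -0.0006] x1 each [ 0.0134  0.0002 -0.0006] turn 0.003
tcp goal [ 0.3624 -0.1208  0.208 ]
scene 0.65 1028 3
tilt deg 25.4 ox -0.0043 gz 0.1011 iou 0.812
wrist label_yellow [([0.4428, -0.308, 0.0435], 0.38)]
wrist scanner [([0.4102, -0.1207, 0.1107], 0.64), ([0.4398, -0.3047, -0.0031], 0.16)]
scene label_yellow [([0.44, -0.121, 0.0419], 0.82)]
scene scanner [([0.4076, -0.1191, 0.1123], 0.73), ([0.5055, 0.2825, -0.0012], 0.61), ([0.4389, -0.1169, 0.0003], 0.4), ([0.7865, 0.1234, 0.0011], 0.18)]
```

Scanner–label offset is (-0.032, 0.002, 0.070): well aimed. Hold, then look at green.

```bash
python3 -m creep '0 0 0 0 0;0 0 0 0 0;0 0 0 0 0;0 0 0 0 0;0 0 0 0 0;0 0 0 0 0;0 0 0 0 0;0 0 0 0 0;0 0 0 0 0;0 0 0 0 0;0 0 0 0 0;0 0 0 0 0' >/dev/null; python3 -m creep '0 0 0 0 0;0 0 0 0 0;0 0 0 0 0;0 0 0 0 0;0 0 0 0 0;0 0 0 0 0;0 0 0 0 0;0 0 0 0 0'
python3 -c "
from h import *
modfit(['yellow','green','blue','red'])
modfit(['yellow','green','blue','red'],'scene')
aim(.4455,-.305,-.285)"
```

```text
clock: 17.77
eef_pos: [0.3636, -0.1208, 0.208]
tool_rot: [-0.01, 1.0, 0.0, 0.0]
ft_force: [0.4, -0.4, -2.5]
grip_width: 0.0246
grasp_force: 62.7
yellow frac 0.43 conf 0.68 n 311 yaw0 0.41 fit [ 0.442  -0.084   0.8807] iou 0.42
green none 0.0
blue frac 0.15 conf 0.69 n 768 yaw0 -0.03 fit [ 0.6065 -0.297   0.0494] iou 0.93
red frac 0.15 conf 0.56 n 749 yaw0 -0.35 fit [ 0.6346 -0.1259 -0.3387] iou 0.91
yellow frac 0.09 conf 0.93 n 1059 yaw0 0.15 fit [ 0.4397 -0.1213  0.0068] iou 0.93
green frac 0.16 conf 0.64 n 486 yaw0 0.43 fit [ 0.4617 -0.2543 -0.1702] iou 0.37
blue frac 0.11 conf 0.95 n 1160 yaw0 0.18 fit [ 0.6084 -0.2983  0.0314] iou 0.91
red frac 0.07 conf 0.64 n 848 yaw0 -0.11 fit [ 0.6332 -0.1298 -0.3414] iou 0.93
t=18.27 head 91.1 tilt 0.0 q6 -0.34 units [-0.0292 -1.0834 -0.0002] x2 each [-0.0146 -0.5417 -0.0001] turn 0.097
tcp goal [ 0.371  -0.2832  0.208 ]
```

```bash
python3 -c "
from h import *
for px in([405,295],[455,292],[405,320]):
  for z in(.05,.1,.15,.2):
    q=unproj('top',px,z); print(px,z,q,proj('scene',[*q,z])[0])
im=cv2.imread('pics/s0.png')[280:420,230:370]; im2=cv2.imread('pics/t0.png')[245:365,370:490]
cv2.imwrite('pics/v.png',np.hstack([cv2.resize(im,(420,420)),cv2.resize(im2,(360,360)) if 0 else cv2.resize(im2,(380,420))]))"
```

```text
[405, 295] 0.05 [ 0.3747 -0.3575] [304.289  336.9908]
[405, 295] 0.1 [ 0.3716 -0.3443] [299.9089 315.6708]
[405, 295] 0.15 [ 0.3685 -0.331 ] [295.3456 293.4585]
[405, 295] 0.2 [ 0.3654 -0.3177] [290.5866 270.2925]
[455, 292] 0.05 [ 0.3948 -0.4982] [362.3654 379.2698]
[455, 292] 0.1 [ 0.3909 -0.4796] [356.4498 355.2826]
[455, 292] 0.15 [ 0.3871 -0.4609] [350.3121 330.3821]
[455, 292] 0.2 [ 0.3832 -0.4423] [343.9384 304.5096]
[405, 320] 0.05 [ 0.3071 -0.3611] [278.3496 354.1039]
[405, 320] 0.1 [ 0.3065 -0.3476] [274.3023 331.6819]
[405, 320] 0.15 [ 0.306  -0.3342] [270.0905 308.356 ]
[405, 320] 0.2 [ 0.3055 -0.3208] [265.7032 284.0659]
```

View pics/v.png

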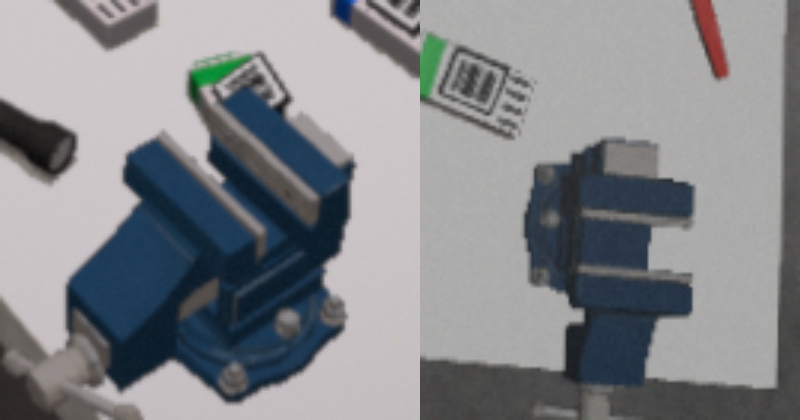

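```bash
python3 -m creep '0 -0.015 -0.542 0 0;0 -0.015 -0.542 0 0;0 -0.015 -0.542 0 0'>/dev/null; python3 -m creep '0 -0.015 -0.542 0 0.097;0 -0.015 -0.542 0 0.097;0 -0.015 -0.542 0 0.097;0 -0.015 -0.542 0 0.097;0 -0.015 -0.542 0 0.097'
python3 -c "
from h import *
aim(.4455,-.305,-.285); fitscan(('scene',))
for c in('wrist','scene'):
  camera(c)
  for t in('label_green','scanner'): print(c,t,[(d['at'],d['conf']) for d in spot_point(t,c)])"
```

```text
clock: 19.27
eef_pos: [0.3711, -0.282, 0.208]
tool_rot: [0.141, 0.99, 0.0, -0.0]
ft_force: [0.5, -0.2, -2.4]
grip_width: 0.0246
grasp_force: 62.7
t=19.27 head 73.8 tilt 0.0 q6 -0.37 units [-0.0018 -0.0077 -0.0002] x1 each [-0.0018 -0.0077 -0.0002] turn 0.001
tcp goal [ 0.371  -0.2832  0.208 ]
scene 0.82 1295 1
tilt deg 22.0 ox -0.0075 gz 0.1005 iou 0.865
wrist label_green []
wrist scanner [([0.4182, -0.2949, 0.1175], 0.78)]
scene label_green [([0.4452, -0.3027, 0.0391], 0.97)]
scene scanner [([0.4134, -0.2947, 0.1144], 0.8)]
```

```bash
python3 -m creep '0 0 0 0 0;0 0 0 0 0;0 0 0 0 0;0 0 0 0 0;0 0 0 0 0;0 0 0 0 0;0 0 0 0 0;0 0 0 0 0;0 0 0 0 0;0 0 0 0 0;0 0 0 0 0;0 0 0 0 0' >/dev/null; python3 -m creep '0 0 0 0 0;0 0 0 0 0;0 0 0 0 0;0 0 0 0 0;0 0 0 0 0;0 0 0 0 0;0 0 0 0 0;0 0 0 0 0'
python3 -c "
from h import *
modfit(['yellow','green','blue','red'])
modfit(['yellow','blue','red'],'scene')
aim(.608,-.297,.05)"
```

```text
clock: 22.18
eef_pos: [0.3712, -0.2833, 0.208]
tool_rot: [0.142, 0.99, -0.0, 0.0]
ft_force: [-0.4, 1.0, -1.7]
grip_width: 0.0245
grasp_force: 62.7
yellow frac 0.18 conf 0.77 n 726 yaw0 0.00 fit [ 0.4395 -0.1192  0.0604] iou 0.89
green frac 0.29 conf 0.36 n 376 yaw0 -0.01 fit [ 0.4624 -0.2979  0.2525] iou 0.47
blue frac 0.16 conf 0.76 n 689 yaw0 -0.01 fit [ 0.6078 -0.2959  0.0485] iou 0.89
red frac 0.15 conf 0.63 n 744 yaw0 -0.35 fit [ 0.6345 -0.1269 -0.3396] iou 0.93
yellow frac 0.09 conf 0.95 n 1035 yaw0 0.15 fit [ 0.4392 -0.1212 -0.0275] iou 0.92
blue frac 0.10 conf 0.87 n 1216 yaw0 0.17 fit [ 0.6087 -0.2984  0.0304] iou 0.94
red frac 0.07 conf 0.64 n 814 yaw0 -0.11 fit [ 0.6339 -0.1282 -0.3579] iou 0.92
t=22.62 head 73.6 tilt 0.0 q6 -0.37 units [-1.0526  0.1865 -0.0005] x2 each [-0.5263  0.0932 -0.0003] turn -0.107
tcp goal [ 0.5305 -0.3009  0.208 ]
```

```bash
python3 -m creep '0 -0.526 0.093 0 0;0 -0.526 0.093 0 0;0 -0.526 0.093 0 0'>/dev/null; python3 -m creep '0 -0.526 0.093 0 -0.106;0 -0.526 0.093 0 -0.106;0 -0.526 0.093 0 -0.106;0 -0.526 0.093 0 -0.106;0 -0.526 0.093 0 -0.106'
python3 -c "
from h import *
aim(.608,-.297,.045); fitscan(('scene',))
for c in('wrist','scene'):
  camera(c)
  for t in('label_blue','scanner'): print(c,t,[(d['at'],d['conf']) for d in spot_point(t,c)])"
```

```text
clock: 23.62
eef_pos: [0.5293, -0.3011, 0.2084]
tool_rot: [-0.023, 1.0, -0.0, -0.0]
ft_force: [-0.3, -0.5, -2.6]
grip_width: 0.0244
grasp_force: 62.7
t=23.62 head 92.6 tilt 0.0 q6 -0.56 units [-0.0082  0.0034  0.0028] x1 each [-0.0082  0.0034  0.0028] turn 0.000
tcp goal [ 0.5305 -0.3005  0.208 ]
scene 0.95 1003 3
tilt deg 29.1 ox 0.0041 gz 0.0976 iou 0.757
wrist label_blue [([0.4398, -0.1187, 0.0434], 0.38)]
wrist scanner [([0.574, -0.2975, 0.1147], 0.96)]
scene label_blue [([0.6078, -0.2936, 0.041], 0.69)]
scene scanner [([0.5744, -0.2983, 0.1126], 0.73)]
```

```bash
python3 -m creep '0 0 0 0 0;0 0 0 0 0;0 0 0 0 0;0 0 0 0 0;0 0 0 0 0;0 0 0 0 0;0 0 0 0 0;0 0 0 0 0;0 0 0 0 0;0 0 0 0 0;0 0 0 0 0;0 0 0 0 0' >/dev/null; python3 -m creep '0 0 0 0 0;0 0 0 0 0;0 0 0 0 0;0 0 0 0 0;0 0 0 0 0;0 0 0 0 0;0 0 0 0 0;0 0 0 0 0'
python3 -c "
from h import *
plan(.4725,.0500,.208,85.1,False)"
```

```text
clock: 26.52
eef_pos: [0.5304, -0.3009, 0.208]
tool_rot: [-0.024, 1.0, -0.0, 0.0]
ft_force: [0.0, -0.0, -2.2]
grip_width: 0.0242
grasp_force: 62.7
t=26.52 head 92.7 tilt 0.0 q6 -0.56 units [ 0.2748  2.3552 -0.0002] x3 each [ 0.0916  0.7851 -0.0001] turn 0.042
```

```bash
python3 -m creep '0 0.092 0.785 0 0;0 0.092 0.785 0 0;0 0.092 0.785 0 0'>/dev/null; python3 -m creep '0 0.092 0.785 0 0;0 0.092 0.785 0 0;0 0.092 0.785 0 0'>/dev/null; python3 -m creep '0 0.092 0.785 0 0.042;0 0.092 0.785 0 0.042;0 0.092 0.785 0 0.042;0 0.092 0.785 0 0.042'
python3 -c "
from h import *
plan(.4725,.0500,.116,85.1,False);fitscan(('scene',))"
```

```text
clock: 27.78
eef_pos: [0.4731, 0.0491, 0.2081]
tool_rot: [0.042, 0.999, -0.0, 0.0]
ft_force: [-0.2, -0.1, -2.8]
grip_width: 0.0245
grasp_force: 62.7
t=27.77 head 85.1 tilt 0.1 q6 0.19 units [0.005  0.0062 0.6143] x1 each [0.005  0.0062 0.6143] turn 0.000
scene 0.82 740 1
tilt deg 25.8 ox -0.0039 gz 0.0997 iou 0.766
```

```bash
python3 -m creep '0 0.005 0.006 0.3 0;0 0.005 0.006 0.5 0;0 0.005 0.006 0.58 0;0 0.005 0.006 0.605 0;0 0.005 0.006 0.618 0;0 0.005 0.006 0.618 0'; python3 -m creep '0.3 0 0 0 0;0.3 0 0 0 0;0.31 0 0 0 0;0.31 0 0 0 0;0.32 0 0 0 0;0.33 0 0 0 0;0.34 0 0 0 0;0.35 0 0 0 0;0.35 0 0 0 0;0.35 0 0 0 0'
python3 -c "
from h import *
p=[.5,.045,.09];im=camera('scene');c=proj('scene',p)[0].astype(int);cv2.imwrite('pics/s4.png',cv2.resize(im[c[1]-60:c[1]+60,c[0]-80:c[0]+80,::-1],None,fx=4,fy=4))"
```

```text
clock: 28.62
eef_pos: [0.4725, 0.0509, 0.1162]
tool_rot: [0.042, 0.999, 0.0, 0.001]
ft_force: [-0.3, 0.9, -2.9]
grip_width: 0.0247
grasp_force: 62.6
clock: 29.88
eef_pos: [0.4717, 0.0509, 0.1153]
tool_rot: [0.042, 0.999, 0.0, 0.0]
ft_force: [-0.1, -0.2, -0.3]
grip_width: 0.0301
grasp_force: 0.0
```

View pics/s4.png

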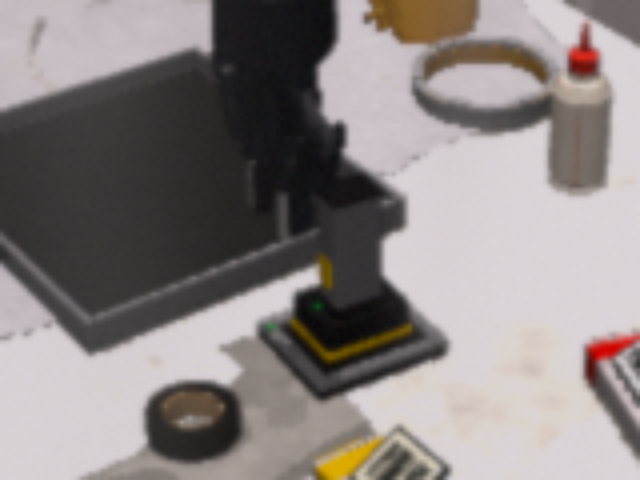

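```bash
python3 -m creep '0.6 0 0 0 0;1 0 0 0 0;1 0 0 0 0;1 0.2 0 -0.3 0;1 0.5 0 -0.75 0;1 0.9 0 -0.75 0;1 0.9 0 -0.75 0;1 0.9 0 -0.75 0' | head -2
cat >> h.py <<'E'
def dockcheck():
    camera('top'); ms=np.array(cut_out('scanner','top')[0]['pixels']); md=np.array(cut_out('dock','top')[0]['pixels'])
    print('scanner',fit('top',SH['scanner'],ms,[.52,.045,-.086])); print('dock+sc',fit('top',SH['dock']+SH['scanner'],ms|md,[.521,.0444,-.086]))
    for c in('top','scene'):
        if c=='scene': camera(c)
        for t in('scanner','dock'): print(c,t,[(np.array(d['at']),round(d['conf'],2)) for d in spot_point(t,c)[:2]])
E
python3 -c "
from h import *
dockcheck(); modfit(); modfit(cam='scene')"
```

```text
clock: 30.92
eef_pos: [0.3373, 0.0624, 0.2281]
scanner (array([ 0.52 ,  0.045, -0.336]), np.float64(-0.0))
dock+sc (array([ 0.5207,  0.0448, -0.0795]), np.float64(0.327020721833402))
top scanner [(array([0.5254, 0.0472, 0.0058]), 0.98)]
top dock [(array([0.5215, 0.0463, 0.0008]), 0.77)]
scene scanner [(array([0.5163, 0.0438, 0.0054]), 0.58), (array([ 0.523 ,  0.0475, -0.0055]), 0.18)]
scene dock [(array([ 0.5188,  0.0436, -0.0037]), 0.95)]
red frac 0.15 conf 0.87 n 693 yaw0 -0.36 fit [ 0.6339 -0.1279 -0.3745] iou 0.91
yellow frac 0.18 conf 0.98 n 731 yaw0 0.01 fit [ 0.4408 -0.1192  0.0123] iou 0.91
green frac 0.14 conf 0.89 n 738 yaw0 -0.24 fit [ 0.4475 -0.3021 -0.3018] iou 0.92
blue frac 0.15 conf 0.25 n 723 yaw0 -0.00 fit [ 0.608  -0.2969  0.0763] iou 0.92
red frac 0.07 conf 0.82 n 778 yaw0 -0.11 fit [ 0.6338 -0.1287 -0.4024] iou 0.89
yellow frac 0.10 conf 0.31 n 935 yaw0 -3.84 fit [ 0.5476  0.0839 -3.8702] iou 0.61
green frac 0.20 conf 0.96 n 385 yaw0 0.55 fit [ 0.4684 -0.2542 -0.3265] iou 0.31
blue frac 0.11 conf 0.58 n 1147 yaw0 0.18 fit [ 0.6089 -0.2974  0.0188] iou 0.90
```

```bash
python3 -c "
from h import *
plan(.440,-.120,.228,0.7)"
```

```text
t=31.82 head 85.2 tilt 0.0 q6 0.27 units [-0.7859 -1.1532 -0.0012] x2 each [-0.393  -0.5766 -0.0006] turn 0.469
```

```bash
python3 -m creep '1 -0.393 -0.577 0 0;1 -0.393 -0.577 0 0;1 -0.393 -0.577 0 0'>/dev/null; python3 -m creep '1 -0.393 -0.577 0 0.469;1 -0.393 -0.577 0 0.469;1 -0.393 -0.577 0 0.469;1 -0.393 -0.577 0 0.469;1 -0.393 -0.577 0 0.469;1 -0.393 -0.577 0 0.469;1 -0.393 -0.577 0 0.469;1 -0.393 -0.577 0 0.469;1 -0.393 -0.577 0 0.469;1 -0.393 -0.577 0 0.469'
python3 -c "
from h import *
save('wrist','w2.png'); plan(.440,-.120,.026,0.7)
for t in('module_yellow','label_yellow'): print([(np.array(d['at']),round(d['conf'],2)) for d in spot_point(t,'wrist')[:3]])
modfit(['yellow'],'scene')
"
```

```text
clock: 33.45
eef_pos: [0.4398, -0.1196, 0.2278]
tool_rot: [0.701, 0.713, 0.0, -0.0]
ft_force: [-0.7, 0.2, 0.4]
grip_width: 0.0852
grasp_force: 0.0
t=33.50 head 0.9 tilt 0.0 q6 1.29 units [-0.002   0.0009  1.3452] x2 each [-0.001   0.0005  0.6726] turn 0.001
[(array([ 0.4379, -0.1193,  0.0035]), 0.55)]
[(array([ 0.4398, -0.121 ,  0.0394]), 0.56)]
yellow frac 0.09 conf 0.90 n 1061 yaw0 0.16 fit [ 0.4398 -0.1211  0.003 ] iou 0.93
```

View pics/w2.png

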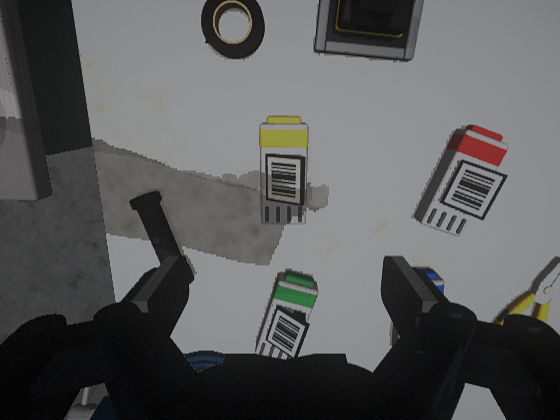

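```bash
python3 -m creep '1 0 0 0.67 0;1 0 0 0.67 0;1 0 0 0.67 0;1 0 0 0.67 0'|sed -n 2p; python3 -m creep '1 0 0 0.4 0;1 0 0 0.6 0;1 0 0 0.675 0;1 0 0 0.675 0'; python3 -m creep '0.65 0 0 0 0;0.65 0 0 0 0;0.6 0 0 0 0;0.6 0 0 0 0;0.59 0 0 0 0;0.59 0 0 0 0'; python3 -m creep '0.58 0 0 0 0;0.58 0 0 0 0;0.58 0 0 0 0'
```

```text
eef_pos: [0.4411, -0.1205, 0.1287]
clock: 34.7
eef_pos: [0.4412, -0.1204, 0.027]
tool_rot: [0.702, 0.712, 0.0, 0.001]
ft_force: [0.4, -0.9, 0.4]
grip_width: 0.0852
grasp_force: 0.0
clock: 35.45
eef_pos: [0.4399, -0.1201, 0.0259]
tool_rot: [0.703, 0.712, -0.0, -0.0]
ft_force: [0.4, -0.0, 0.6]
grip_width: 0.0503
grasp_force: 0.0
clock: 35.83
eef_pos: [0.44, -0.1201, 0.026]
tool_rot: [0.703, 0.712, -0.0, -0.0]
ft_force: [0.4, -0.0, 0.5]
grip_width: 0.0496
grasp_force: 0.0
```

```bash
python3 -m creep '0.57 0 0 0 0;0.57 0 0 0 0;0.57 0 0 0 0'|tail -2; python3 -m creep '0.56 0 0 0 0;0.56 0 0 0 0;0.56 0 0 0 0'|tail -2
```

```text
grip_width: 0.049
grasp_force: 0.0
grip_width: 0.0478
grasp_force: 0.0
```

```bash
python3 -m creep '0.55 0 0 0 0;0.55 0 0 0 0;0.55 0 0 0 0'|tail -2; python3 -m creep '0.54 0 0 0 0;0.54 0 0 0 0;0.54 0 0 0 0'|tail -2;python3 -c "
from h import *
im=camera('scene');c=proj('scene',[.44,-.12,.03])[0].astype(int);cv2.imwrite('pics/s5.png',cv2.resize(im[c[1]-60:c[1]+60,c[0]-80:c[0]+80,::-1],None,fx=4,fy=4))"
```

```text
grip_width: 0.0469
grasp_force: 0.0
grip_width: 0.0461
grasp_force: 0.0
```

View pics/s5.png

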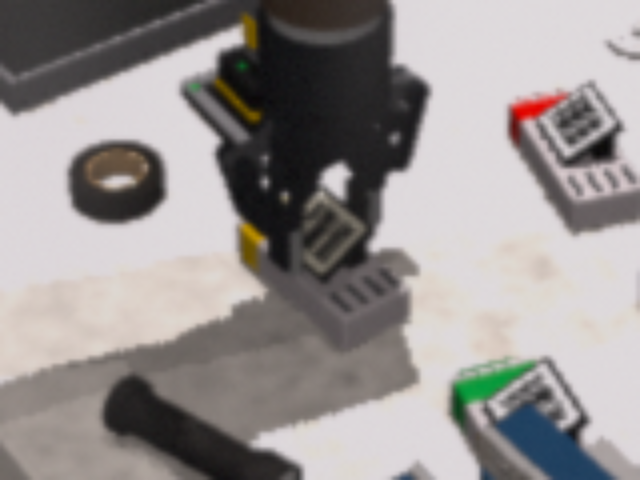

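```bash
python3 -c "
from h import *
o=st();print(o['eef_pos'],o['grip_width'],o['ft_force'])
c=proj('scene',[.44,-.12,.03])[0].astype(int)
for x in(.415,.417,.463):
  for y in (-.131,-.109):
    for z in(.0,.01,.026,.04): print(x,y,z,((proj('scene',[x,y,z])[0]-c+[80,60])*4).round())
modfit(['yellow'],'scene')"
```

```text
[ 0.44   -0.1201  0.026 ] 0.04633631098462785 [-0.0252  0.437   0.1994]
0.415 -0.131 0.0 [299. 309.]
0.415 -0.131 0.01 [298. 296.]
0.415 -0.131 0.026 [298. 275.]
0.415 -0.131 0.04 [298. 257.]
0.415 -0.109 0.0 [277. 289.]
0.415 -0.109 0.01 [277. 276.]
0.415 -0.109 0.026 [277. 255.]
0.415 -0.109 0.04 [276. 237.]
0.417 -0.131 0.0 [301. 307.]
0.417 -0.131 0.01 [301. 295.]
0.417 -0.131 0.026 [301. 274.]
0.417 -0.131 0.04 [301. 256.]
0.417 -0.109 0.0 [280. 287.]
0.417 -0.109 0.01 [280. 275.]
0.417 -0.109 0.026 [279. 254.]
0.417 -0.109 0.04 [279. 236.]
0.463 -0.131 0.0 [364. 277.]
0.463 -0.131 0.01 [364. 264.]
0.463 -0.131 0.026 [364. 244.]
0.463 -0.131 0.04 [364. 226.]
0.463 -0.109 0.0 [342. 257.]
0.463 -0.109 0.01 [342. 245.]
0.463 -0.109 0.026 [342. 224.]
0.463 -0.109 0.04 [342. 206.]
yellow frac 0.04 conf 0.67 n 886 yaw0 0.42 fit [ 0.4393 -0.1219  0.0081] iou 0.78
```

```bash
python3 -c "
from h import *
print(bot.tcp_to_tips, camera_params('wrist')['eye'], st()['eef_pos'])"
```

```text
0.022 [ 0.4409 -0.0498  0.167 ] [ 0.44   -0.1201  0.026 ]
```

```bash
python3 -c "
from h import *
im=save('wrist','w3.png')
im=camera('scene');c=proj('scene',[.44,-.12,.03])[0].astype(int);b=cv2.resize(im[c[1]-35:c[1]+35,c[0]-35:c[0]+35,::-1],(560,560),interpolation=cv2.INTER_CUBIC);b=cv2.convertScaleAbs(b,alpha=2.0,beta=30);cv2.imwrite('pics/s6.png',b)"
```

```text
(no output)
```

View pics/s6.png

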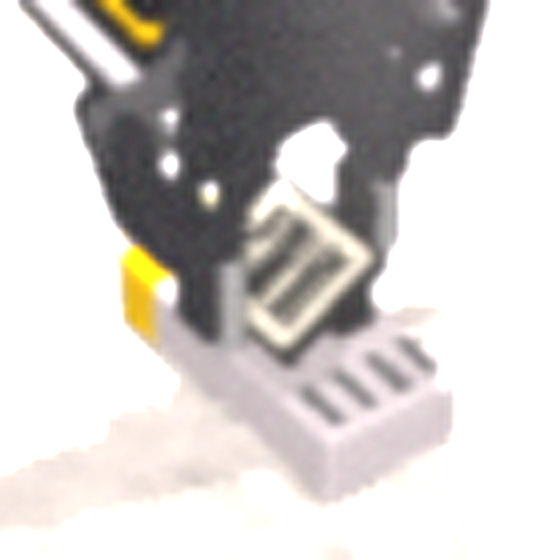

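View pics/w3.png

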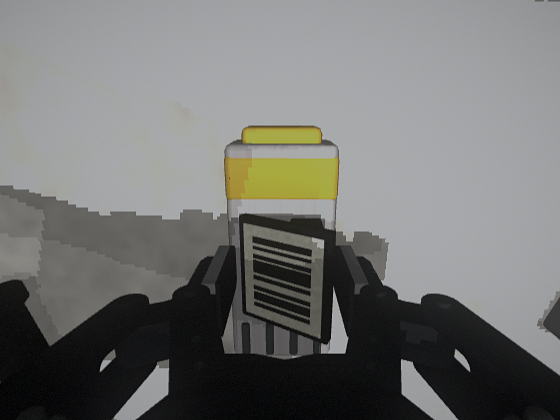

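```bash
python3 -m creep '1 0 0 0 0;1 0 0 0 0;1 0 0 0 0;1 0 0 0.05 0;1 0 0 0.107 0;1 0 0 0.107 0';  python3 -m creep '0.65 0 0 0 0;0.65 0 0 0 0;0.6 0 0 0 0;0.6 0 0 0 0;0.59 0 0 0 0;0.58 0 0 0 0;0.58 0 0 0 0'; python3 -m creep '0.575 0 0 0 0;0.575 0 0 0 0;0.575 0 0 0 0'
```

```text
clock: 38.33
eef_pos: [0.439, -0.1198, 0.0089]
tool_rot: [0.703, 0.712, -0.001, -0.001]
ft_force: [-0.2, 0.2, 0.2]
grip_width: 0.0854
grasp_force: 0.0
clock: 39.2
eef_pos: [0.4397, -0.1201, 0.01]
tool_rot: [0.703, 0.712, -0.0, -0.0]
ft_force: [-2.4, -0.4, 3.6]
grip_width: 0.0499
grasp_force: 11.4
clock: 39.58
eef_pos: [0.4397, -0.1201, 0.0101]
tool_rot: [0.703, 0.712, -0.0, -0.0]
ft_force: [-3.6, 1.0, 5.3]
grip_width: 0.0493
grasp_force: 21.6
```

```bash
python3 -m creep '0.57 0 0 0 0;0.57 0 0 0 0;0.57 0 0 0 0'|tail -2; python3 -m creep '0.57 0 0 -0.05 0;0.57 0 0 -0.15 0;0.57 0 0 -0.3 0;0.57 0 0 -0.3 0';python3 -m creep '0.57 0 0 -0.3 0;0.57 0 0 -0.6 0;0.57 0 0 -0.9 0;0.57 0 0 -1 0;0.57 0 0 -1 0'; python3 -c "
from h import *
plan(.569,.346,.205,0.4)"
```

```text
grip_width: 0.0493
grasp_force: 31.7
clock: 40.45
eef_pos: [0.4422, -0.1206, 0.0564]
tool_rot: [0.702, 0.712, 0.001, 0.002]
ft_force: [0.3, -0.2, -1.2]
grip_width: 0.0491
grasp_force: 31.9
clock: 41.08
eef_pos: [0.4409, -0.1203, 0.2054]
tool_rot: [0.702, 0.712, 0.001, 0.001]
ft_force: [-0.2, 0.5, -1.7]
grip_width: 0.0493
grasp_force: 32.2
t=41.08 head 0.7 tilt 0.1 q6 1.29 units [3.0973 0.8942 0.003 ] x4 each [0.7743 0.2235 0.0007] turn 0.002
```

```bash
for i in 1 2 3; do python3 -m creep '0.57 0.4 0.11 0 0;0.57 0.774 0.2235 0 0;0.57 0.774 0.2235 0 0'|sed -n 6p; done; python3 -m creep '0.57 0.4 0.11 0 0;0.57 0.774 0.2235 0 0;0.57 0.774 0.2235 0 0;0.57 0.774 0.2235 0 0;0.57 0.774 0.2235 0 0'
python3 -c "
from h import *
plan(.569,.346,.018,0.4); camera('scene')
print([(d['at'],d['conf']) for d in spot_point('tray','scene')])"
```

```text
grasp_force: 32.1
grasp_force: 32.2
grasp_force: 32.2
clock: 42.82
eef_pos: [0.5682, 0.3435, 0.2051]
tool_rot: [0.703, 0.711, -0.0, 0.0]
ft_force: [-0.4, -0.6, -2.3]
grip_width: 0.0487
grasp_force: 32.1
t=42.83 head 0.6 tilt 0.1 q6 2.10 units [0.0173 0.0065 1.2475] x2 each [0.0087 0.0032 0.6237] turn 0.001
[([0.4451, -0.3037, 0.0405], 0.53)]
```

```bash
python3 -m creep '0.57 0.01 0.006 0.3 0;0.57 0.01 0.006 0.6 0;0.57 0.01 0.006 0.8 0;0.57 0.01 0.006 0.8 0;0.57 0.01 0.006 0.8 0'|sed -n 2p;python3 -m creep '0.57 0 0 0.2 0;0.57 0 0 0.35 0;0.57 0 0 0.42 0;0.57 0 0 0.445 0;0.57 0 0 0.455 0;0.57 0 0 0.455 0'; python3 -c "
from h import *
plan(.569,.346,.0165,0.4)"
```

```text
eef_pos: [0.57, 0.3476, 0.087]
clock: 44.3
eef_pos: [0.5696, 0.3478, 0.0178]
tool_rot: [0.703, 0.712, 0.001, 0.0]
ft_force: [0.3, 0.4, -1.6]
grip_width: 0.0496
grasp_force: 32.1
t=44.30 head 0.7 tilt 0.1 q6 2.11 units [-0.0123 -0.0043  0.0083] x1 each [-0.0123 -0.0043  0.0083] turn 0.002
```

```bash
python3 -m creep '0.57 0 0 0.005 0;0.57 0 0 0.01 0;0.57 0 0 0.014 0;0.57 0 0 0.014 0'; python3 -m creep '0.6 0 0 0.014 0;0.65 0 0 0.014 0;0.75 0 0 0.014 0;0.75 0 0 0.014 0;0.75 0 0 -0.1 0;0.75 0 0 -0.4 0;0.75 0 0 -0.8 0;0.75 0 0 -1 0;0.75 0 0 -1 0;0.75 0 0 -1 0';python3 -c "
from h import *
modfit(['green','blue','red'])
print([(np.array(d['at']),round(d['conf'],2)) for d in spot_point('module_yellow','top')])
plan(.446,-.304,.2,np.degrees(-.285))"
```

```text
clock: 44.8
eef_pos: [0.5694, 0.3477, 0.0163]
tool_rot: [0.703, 0.712, 0.001, 0.0]
ft_force: [-1.8, -2.0, 6.1]
grip_width: 0.0493
grasp_force: 33.0
clock: 46.05
eef_pos: [0.5686, 0.3473, 0.1645]
tool_rot: [0.703, 0.712, -0.0, -0.0]
ft_force: [-0.4, -0.4, 0.0]
grip_width: 0.0639
grasp_force: 0.0
green none 0.0
blue frac 0.15 conf 0.75 n 770 yaw0 -0.04 fit [ 0.6069 -0.2968  0.0386] iou 0.93
red frac 0.15 conf 0.81 n 740 yaw0 -0.34 fit [ 0.6352 -0.127  -0.3261] iou 0.92
[(array([0.5677, 0.3488, 0.0047]), 0.63)]
t=46.30 head 0.7 tilt 0.2 q6 2.11 units [-4.3298 -0.8718 -0.2382] x5 each [-0.866  -0.1744 -0.0476] turn 0.095
```

```bash
python3 -m creep '1 -0.4 -0.08 -0.24 0;1 -0.866 -0.174 -0.24 0;1 -0.866 -0.174 -0.24 0' >/dev/null; for i in 1 2 3; do python3 -m creep '1 -0.4 -0.08 0 0;1 -0.866 -0.174 0 0;1 -0.866 -0.174 0 0'|sed -n 2p; done;  python3 -m creep '1 -0.4 -0.08 0 0.05;1 -0.866 -0.174 0 0.095;1 -0.866 -0.174 0 0.095;1 -0.866 -0.174 0 0.095;1 -0.866 -0.174 0 0.095'
python3 -c "
from h import *
camera('wrist')
for t in('module_green','label_green'): print([(np.array(d['at']),round(d['conf'],2)) for d in spot_point(t,'wrist')[:3]])
modfit(['green'],'wrist')
plan(.446,-.304,.010,np.degrees(-.285))"
```

```text
eef_pos: [0.5192, 0.0842, 0.2002]
eef_pos: [0.4954, -0.0453, 0.2003]
eef_pos: [0.4716, -0.1753, 0.2003]
clock: 48.42
eef_pos: [0.4477, -0.3016, 0.2004]
tool_rot: [0.8, 0.601, 0.0, -0.0]
ft_force: [-0.4, 0.3, 0.7]
grip_width: 0.0854
grasp_force: 0.0
[(array([ 0.4389, -0.3047,  0.0002]), 0.91)]
[(array([ 0.4415, -0.3075,  0.0416]), 0.98)]
green frac 0.20 conf 0.76 n 5827 yaw0 -0.28 fit [ 0.4465 -0.3027 -0.2761] iou 0.94
t=48.67 head -16.3 tilt 0.0 q6 1.26 units [-0.0114 -0.0062  1.272 ] x2 each [-0.0057 -0.0031  0.636 ] turn 0.000
```

```bash
python3 -m creep '1 -0.011 -0.006 0.4 0;1 -0.011 -0.006 0.8 0;1 -0.011 -0.006 0.8 0;1 -0.011 -0.006 0.8 0'|sed -n 2p; python3 -m creep '1 0 0 0.3 0;1 0 0 0.42 0;1 0 0 0.472 0;1 0 0 0.472 0;1 0 0 0.472 0'; python3 -m creep '0.65 0 0 0 0;0.65 0 0 0 0;0.6 0 0 0 0;0.6 0 0 0 0;0.59 0 0 0 0;0.58 0 0 0 0;0.57 0 0 0 0;0.57 0 0 0 0;0.57 0 0 0 0'
```

```text
eef_pos: [0.4468, -0.3056, 0.0826]
clock: 49.8
eef_pos: [0.4469, -0.3059, 0.0116]
tool_rot: [0.801, 0.599, 0.001, 0.002]
ft_force: [-0.4, -0.4, 0.4]
grip_width: 0.0854
grasp_force: 0.0
clock: 50.92
eef_pos: [0.4454, -0.3049, 0.0099]
tool_rot: [0.801, 0.599, -0.0, -0.0]
ft_force: [-1.6, 1.0, 3.4]
grip_width: 0.0493
grasp_force: 32.1
```

```bash
python3 -m creep '0.57 0 0 -0.05 0;0.57 0 0 -0.15 0;0.57 0 0 -0.3 0;0.57 0 0 -0.3 0'>/dev/null;python3 -m creep '0.57 0 0 -0.3 0;0.57 0 0 -0.6 0;0.57 0 0 -0.9 0;0.57 0 0 -1 0;0.57 0 0 -1 0'; python3 -c "
from h import *
plan(.439,.346,.205,0.4)"
```

```text
clock: 52.05
eef_pos: [0.4458, -0.3052, 0.2048]
tool_rot: [0.801, 0.599, 0.0, 0.001]
ft_force: [0.5, 0.4, -1.4]
grip_width: 0.0491
grasp_force: 32.4
t=52.05 head -16.4 tilt 0.1 q6 1.26 units [ 4.1525 -1.2663 -0.0042] x5 each [ 0.8305 -0.2533 -0.0008] turn -0.093
```

```bash
for i in 1 2 3 4; do python3 -m creep '0.57 0.4 -0.12 0 0;0.57 0.83 -0.253 0 0;0.57 0.83 -0.253 0 0'|sed -n 6p; done; python3 -m creep '0.57 0.4 -0.12 0 -0.05;0.57 0.83 -0.253 0 -0.093;0.57 0.83 -0.253 0 -0.093;0.57 0.83 -0.253 0 -0.093;0.57 0.83 -0.253 0 -0.093'
python3 -c "
from h import *
plan(.439,.346,.0175,0.4)"
```

```text
grasp_force: 32.4
grasp_force: 32.4
grasp_force: 32.4
grasp_force: 32.4
clock: 54.18
eef_pos: [0.4393, 0.3434, 0.2044]
tool_rot: [0.706, 0.708, -0.001, 0.0]
ft_force: [0.3, -0.3, -2.5]
grip_width: 0.0495
grasp_force: 32.4
t=54.17 head 0.2 tilt 0.1 q6 2.23 units [ 0.019  -0.0008  1.2458] x2 each [ 0.0095 -0.0004  0.6229] turn -0.001
```

```bash
python3 -m creep '0.57 0.01 0 0.3 0;0.57 0.01 0 0.6 0;0.57 0.01 0 0.8 0;0.57 0.01 0 0.8 0;0.57 0.01 0 0.8 0'|sed -n 2p;python3 -m creep '0.57 0 0 0.2 0;0.57 0 0 0.35 0;0.57 0 0 0.42 0;0.57 0 0 0.44 0;0.57 0 0 0.45 0;0.57 0 0 0.455 0;0.57 0 0 0.46 0;0.57 0 0 0.462 0;0.57 0 0 0.462 0'
```

```text
eef_pos: [0.44, 0.347, 0.0864]
clock: 55.92
eef_pos: [0.439, 0.3474, 0.0159]
tool_rot: [0.705, 0.709, 0.0, 0.0]
ft_force: [-1.0, -0.3, 1.3]
grip_width: 0.0496
grasp_force: 32.6
```

```bash
python3 -m creep '0.6 0 0 0 0;0.65 0 0 0 0;0.75 0 0 0 0;0.75 0 0 0 0;0.75 0 0 -0.1 0;0.75 0 0 -0.4 0;0.75 0 0 -0.8 0;0.75 0 0 -1 0;0.75 0 0 -1 0;0.75 0 0 -1 0' >/dev/null;python3 -c "
from h import *
modfit(['blue','red']); modfit(['blue','red'],'scene')
print([(np.array(d['at']),round(d['conf'],2)) for d in spot_point('module_green','top')])
plan(.608,-.297,.2,np.degrees(.04))"
```

```text
blue frac 0.15 conf 0.86 n 734 yaw0 -0.02 fit [ 0.6079 -0.2969  0.0732] iou 0.93
red frac 0.15 conf 0.71 n 774 yaw0 -0.37 fit [ 0.6341 -0.1272 -0.3546] iou 0.93
blue frac 0.11 conf 0.82 n 1183 yaw0 0.17 fit [ 0.6089 -0.2981  0.0124] iou 0.92
red frac 0.07 conf 0.66 n 790 yaw0 -0.10 fit [ 0.6353 -0.1278 -0.4008] iou 0.90
[(array([0.4391, 0.3493, 0.0011]), 0.76), (array([ 0.6083, -0.2993,  0.0041]), 0.65), (array([ 0.3842,  0.0282, -0.0002]), 0.29)]
t=57.52 head 0.4 tilt 0.1 q6 2.23 units [-4.3006  1.1016 -0.2329] x5 each [-0.8601  0.2203 -0.0466] turn -0.011
```

```bash
python3 -m creep '1 -0.4 0.1 -0.24 0;1 -0.86 0.22 -0.24 0;1 -0.86 0.22 -0.24 0' >/dev/null; for i in 1 2 3; do python3 -m creep '1 -0.4 0.1 0 0;1 -0.86 0.22 0 0;1 -0.86 0.22 0 0'|sed -n 2p; done;  python3 -m creep '1 -0.4 0.1 0 0;1 -0.86 0.22 0 -0.011;1 -0.86 0.22 0 -0.011;1 -0.86 0.22 0 -0.011;1 -0.86 0.22 0 -0.011'
python3 -c "
from h import *
camera('wrist')
for t in('module_blue','label_blue'): print([(np.array(d['at']),round(d['conf'],2)) for d in spot_point(t,'wrist')[:3]])
modfit(['blue'],'wrist')
plan(.608,-.2975,.010,np.degrees(.04))"
```

```text
eef_pos: [0.507, 0.0868, 0.201]
eef_pos: [0.541, -0.0412, 0.2009]
eef_pos: [0.575, -0.1694, 0.2005]
clock: 59.65
eef_pos: [0.6083, -0.2941, 0.2017]
tool_rot: [0.691, 0.722, 0.0, -0.0]
ft_force: [-0.4, 0.1, -0.2]
grip_width: 0.0855
grasp_force: 0.0
[(array([ 0.6093, -0.297 ,  0.0003]), 0.64)]
[(array([ 0.6097, -0.2976,  0.0422]), 0.67)]
blue frac 0.22 conf 0.66 n 5617 yaw0 0.04 fit [ 0.6099 -0.2956  0.0523] iou 0.93
t=59.90 head 2.4 tilt 0.0 q6 1.08 units [-0.0134 -0.003   1.2809] x2 each [-0.0067 -0.0015  0.6405] turn 0.001
```

```bash
python3 -m creep '1 -0.012 0.005 0.4 0;1 -0.012 0.005 0.8 0;1 -0.012 0.005 0.8 0;1 -0.012 0.005 0.8 0'|sed -n 2p; python3 -m creep '1 0 0 0.3 0;1 0 0 0.42 0;1 0 0 0.478 0;1 0 0 0.478 0;1 0 0 0.478 0'; python3 -m creep '0.65 0 0 0 0;0.65 0 0 0 0;0.6 0 0 0 0;0.6 0 0 0 0;0.59 0 0 0 0;0.58 0 0 0 0;0.57 0 0 0 0;0.57 0 0 0 0;0.57 0 0 0 0'
```

```text
eef_pos: [0.6102, -0.2988, 0.0839]
clock: 61.02
eef_pos: [0.61, -0.299, 0.0115]
tool_rot: [0.692, 0.722, 0.0, 0.001]
ft_force: [0.5, -0.1, 1.0]
grip_width: 0.0853
grasp_force: 0.0
clock: 62.15
eef_pos: [0.6088, -0.2985, 0.01]
tool_rot: [0.692, 0.721, -0.0, -0.0]
ft_force: [-2.0, 0.3, 3.7]
grip_width: 0.0492
grasp_force: 32.1
```

```bash
python3 -m creep '0.57 0 0 -0.05 0;0.57 0 0 -0.15 0;0.57 0 0 -0.3 0;0.57 0 0 -0.3 0'>/dev/null;python3 -m creep '0.57 0 0 -0.3 0;0.57 0 0 -0.6 0;0.57 0 0 -0.9 0;0.57 0 0 -1 0;0.57 0 0 -1 0'|tail -1; python3 -c "
from h import *
plan(.569,.214,.205,0.4)"
```

```text
grasp_force: 32.4
t=63.27 head 2.4 tilt 0.1 q6 1.07 units [ 3.4249 -0.1273 -0.0029] x4 each [ 0.8562 -0.0318 -0.0007] turn 0.011
```

```bash
for i in 1 2 3; do python3 -m creep '0.57 0.4 -0.015 0 0;0.57 0.856 -0.032 0 0;0.57 0.856 -0.032 0 0'|sed -n 6p; done; python3 -m creep '0.57 0.4 -0.015 0 0;0.57 0.856 -0.032 0 0.011;0.57 0.856 -0.032 0 0.011;0.57 0.856 -0.032 0 0.011;0.57 0.856 -0.032 0 0.011'
python3 -c "
from h import *
plan(.569,.214,.0175,0.4)"
```

```text
grasp_force: 32.3
grasp_force: 32.3
grasp_force: 32.3
clock: 65.03
eef_pos: [0.5689, 0.2117, 0.2042]
tool_rot: [0.706, 0.709, -0.001, 0.0]
ft_force: [-1.3, 0.3, -2.1]
grip_width: 0.0495
grasp_force: 32.3
t=65.03 head 0.2 tilt 0.1 q6 1.92 units [0.0169 0.0017 1.2445] x2 each [0.0085 0.0009 0.6222] turn -0.001
```

```bash
python3 -m creep '0.57 0.002 0 0.3 0;0.57 0.002 0 0.6 0;0.57 0.002 0 0.8 0;0.57 0.002 0 0.8 0;0.57 0.002 0 0.8 0'|sed -n 2p;python3 -m creep '0.57 0 0 0.2 0;0.57 0 0 0.35 0;0.57 0 0 0.42 0;0.57 0 0 0.44 0;0.57 0 0 0.45 0;0.57 0 0 0.455 0;0.57 0 0 0.46 0;0.57 0 0 0.462 0;0.57 0 0 0.462 0'
```

```text
eef_pos: [0.5699, 0.2135, 0.0863]
clock: 66.78
eef_pos: [0.5688, 0.2144, 0.016]
tool_rot: [0.705, 0.709, 0.0, 0.0]
ft_force: [-0.6, -0.2, 0.4]
grip_width: 0.0493
grasp_force: 32.6
```

```bash
python3 -m creep '0.6 0 0 0 0;0.65 0 0 0 0;0.75 0 0 0 0;0.75 0 0 0 0;0.75 0 0 -0.1 0;0.75 0 0 -0.4 0;0.75 0 0 -0.8 0;0.75 0 0 -1 0;0.75 0 0 -1 0;0.75 0 0 -1 0' >/dev/null;python3 -c "
from h import *
modfit(['red']); modfit(['red'],'scene')
plan(.6343,-.1275,.2,np.degrees(-.34))"
```

```text
red frac 0.15 conf 0.86 n 759 yaw0 -0.35 fit [ 0.6335 -0.1282 -0.3067] iou 0.91
red frac 0.07 conf 0.98 n 863 yaw0 -0.09 fit [ 0.6342 -0.1288 -0.3375] iou 0.95
t=68.22 head 0.4 tilt 0.2 q6 1.92 units [-2.2793  0.4285 -0.2399] x3 each [-0.7598  0.1428 -0.08  ] turn 0.110
```

```bash
python3 -m creep '1 -0.4 0.07 -0.24 0;1 -0.76 0.143 -0.24 0;1 -0.76 0.143 -0.24 0' >/dev/null; python3 -m creep '1 -0.4 0.07 0 0;1 -0.76 0.143 0 0;1 -0.76 0.143 0 0'|sed -n 2p; python3 -m creep '1 -0.4 0.07 0 0.05;1 -0.76 0.143 0 0.11;1 -0.76 0.143 0 0.11;1 -0.76 0.143 0 0.11;1 -0.76 0.143 0 0.11'
python3 -c "
from h import *
camera('wrist')
for t in('module_red','label_red'): print([(np.array(d['at']),round(d['conf'],2)) for d in spot_point(t,'wrist')[:3]])
modfit(['red'],'wrist')
plan(.634,-.128,.010,np.degrees(-.335))"
```

```text
eef_pos: [0.6129, -0.0164, 0.2]
clock: 69.6
eef_pos: [0.635, -0.1252, 0.2012]
tool_rot: [0.815, 0.579, -0.0, -0.0]
ft_force: [-0.8, 0.4, -0.7]
grip_width: 0.0853
grasp_force: 0.0
[(array([ 0.6339, -0.1261,  0.0013]), 0.72)]
[(array([ 0.6314, -0.1271,  0.0419]), 0.95)]
red frac 0.22 conf 0.80 n 5609 yaw0 -0.31 fit [ 0.6357 -0.1254 -0.3175] iou 0.94
t=69.85 head -19.3 tilt 0.0 q6 1.71 units [-0.0134 -0.0044  1.2783] x2 each [-0.0067 -0.0022  0.6392] turn -0.001
```

```bash
python3 -m creep '1 -0.012 -0.003 0.4 0;1 -0.012 -0.003 0.8 0;1 -0.012 -0.003 0.8 0;1 -0.012 -0.003 0.8 0'|sed -n 2p; python3 -m creep '1 0 0 0.3 0;1 0 0 0.42 0;1 0 0 0.478 0;1 0 0 0.478 0;1 0 0 0.478 0'; python3 -m creep '0.65 0 0 0 0;0.65 0 0 0 0;0.6 0 0 0 0;0.6 0 0 0 0;0.59 0 0 0 0;0.58 0 0 0 0;0.57 0 0 0 0;0.57 0 0 0 0;0.57 0 0 0 0'
```

```text
eef_pos: [0.6356, -0.129, 0.0838]
clock: 70.97
eef_pos: [0.6354, -0.1291, 0.0114]
tool_rot: [0.816, 0.578, 0.001, 0.001]
ft_force: [0.1, -0.3, 0.3]
grip_width: 0.0854
grasp_force: 0.0
clock: 72.1
eef_pos: [0.6341, -0.1288, 0.0099]
tool_rot: [0.816, 0.578, -0.0, -0.0]
ft_force: [-1.9, 1.5, 3.9]
grip_width: 0.0495
grasp_force: 32.1
```

```bash
python3 -m creep '0.57 0 0 -0.05 0;0.57 0 0 -0.15 0;0.57 0 0 -0.3 0;0.57 0 0 -0.3 0'>/dev/null;python3 -m creep '0.57 0 0 -0.3 0;0.57 0 0 -0.6 0;0.57 0 0 -0.9 0;0.57 0 0 -1 0;0.57 0 0 -1 0'|tail -1; python3 -c "
from h import *
plan(.439,.214,.205,0.4)"
```

```text
grasp_force: 32.4
t=73.22 head -19.4 tilt 0.1 q6 1.71 units [ 1.7227 -1.9895 -0.0034] x2 each [ 0.8614 -0.9948 -0.0017] turn -0.110
```

```bash
python3 -m creep '0.57 0.3 -0.35 0 0;0.57 0.6 -0.7 0 0;0.57 0.861 -0.995 0 0;0.57 0.861 -0.995 0 0;0.57 0.861 -0.995 0 0'|sed -n 2p; python3 -m creep '0.57 0.3 -0.35 0 0;0.57 0.6 -0.7 0 -0.05;0.57 0.861 -0.995 0 -0.11;0.57 0.861 -0.995 0 -0.11;0.57 0.861 -0.995 0 -0.11;0.57 0.861 -0.995 0 -0.11'
python3 -c "
from h import *
plan(.439,.214,.0175,0.4)"
```

```text
eef_pos: [0.5353, 0.043, 0.2029]
clock: 74.6
eef_pos: [0.4396, 0.2125, 0.2044]
tool_rot: [0.706, 0.708, -0.0, 0.0]
ft_force: [0.1, -0.0, -3.0]
grip_width: 0.0493
grasp_force: 32.6
t=74.60 head 0.2 tilt 0.0 q6 2.02 units [ 0.0112 -0.0041  1.2458] x2 each [ 0.0056 -0.002   0.6229] turn -0.001
```

```bash
python3 -m creep '0.57 0.002 0 0.3 0;0.57 0.002 0 0.6 0;0.57 0.002 0 0.8 0;0.57 0.002 0 0.8 0;0.57 0.002 0 0.8 0'|sed -n 2p;python3 -m creep '0.57 0 0 0.2 0;0.57 0 0 0.35 0;0.57 0 0 0.42 0;0.57 0 0 0.44 0;0.57 0 0 0.45 0;0.57 0 0 0.455 0;0.57 0 0 0.46 0;0.57 0 0 0.462 0;0.57 0 0 0.462 0'
```

```text
eef_pos: [0.4401, 0.2139, 0.0859]
clock: 76.35
eef_pos: [0.4387, 0.2145, 0.0159]
tool_rot: [0.705, 0.709, 0.0, 0.0]
ft_force: [0.2, -0.5, 2.1]
grip_width: 0.0491
grasp_force: 33.0
```

Release, retreat toward the bare bench (away from the views of tray and dock) and inspect.

```bash
python3 -m creep '0.6 0 0 0 0;0.65 0 0 0 0;0.75 0 0 0 0;0.75 0 0 0 0;0.75 0 0 -0.1 0;0.75 0 0 -0.4 0;0.75 0 0 -0.8 0;0.75 0 0 -1 0;0.75 0 0 -1 0' >/dev/null; python3 -m creep '1 -0.4 -0.4 -0.2 0;1 -0.8 -0.4 -0.3 0;1 -1 -0.4 -0.3 0;1 -1 -0.4 -0.3 0;1 -1 -0.4 -0.3 0'>/dev/null;python3 -m creep '1 -0.5 0 0 0;1 -1 0 0 0;1 -1 0 0 0;1 -1 0 0 0'|sed -n 2p; python3 -c "
from h import *
modfit(); dockcheck(); save('top','t1.png')
for t in('tape','pliers','oil_bottle'): print(t,[(np.array(d['at']),round(d['conf'],2)) for d in spot_point(t,'top')[:2]])
im=cv2.imread('pics/t1.png')[165:300,115:300]; cv2.imwrite('pics/t1c.png',cv2.resize(im,None,fx=4,fy=4,interpolation=cv2.INTER_CUBIC))"
```

```text
eef_pos: [0.3808, -0.0862, 0.2098]
red frac 0.18 conf 0.70 n 723 yaw0 -0.00 fit [0.4423 0.217  0.0183] iou 0.92
yellow frac 0.14 conf 0.73 n 764 yaw0 -0.05 fit [0.5712 0.3478 0.0255] iou 0.94
green frac 0.14 conf 0.63 n 759 yaw0 -0.00 fit [0.4426 0.3483 0.0018] iou 0.95
blue frac 0.15 conf 0.96 n 737 yaw0 -0.04 fit [0.5712 0.2166 0.0029] iou 0.93
scanner (array([ 0.5216,  0.0457, -0.0717]), np.float64(0.9274666666666667))
dock+sc (array([ 0.5207,  0.0441, -0.0947]), np.float64(0.906468124709167))
top scanner [(array([0.5259, 0.0458, 0.0072]), 0.7)]
top dock [(array([0.5214, 0.0498, 0.002 ]), 0.75)]
scene scanner [(array([0.5151, 0.0467, 0.005 ]), 0.9)]
scene dock [(array([ 0.5216,  0.0456, -0.0053]), 0.87), (array([ 0.5053,  0.2835, -0.0031]), 0.38)]
tape [(array([ 0.3831,  0.0282, -0.0047]), 0.8)]
pliers [(array([ 0.757 , -0.2838, -0.0051]), 0.81)]
oil_bottle [(array([0.7869, 0.1275, 0.0005]), 0.54)]
```

View pics/t1c.png

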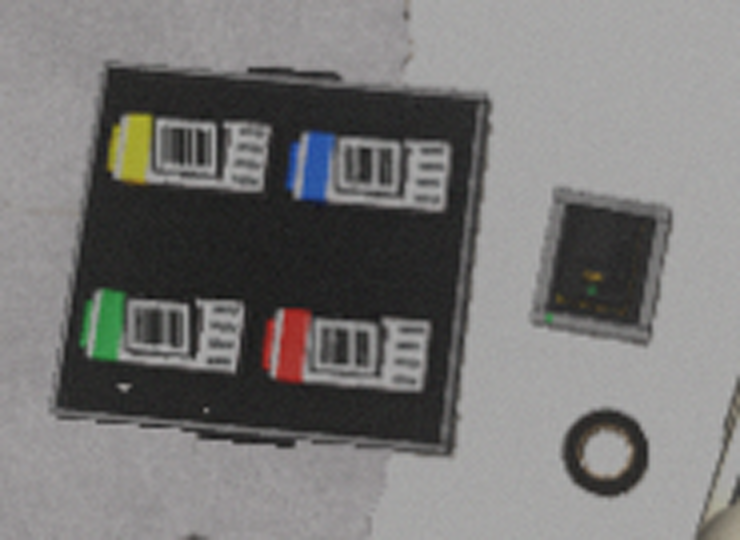

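```bash
python3 -c "
from h import *
print(ticket.job_done())"
```

```text
the job is handed in; nothing more can be done
None
```

I handed the job in at about 80 s: all four labels were scanned in order (red, yellow, green, blue), the modules lie flat in the tray label side up, the scanner stands in its dock, and the tape, pliers and bottle are where they were; the hand-in gave no verdict.

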